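# Hang the orange key paddle on the empty hook of the key carousel

## Task

Turn the key carousel (it has a black turning knob on top) until its one empty hook points straight to the front, over the white arrow on the foot, then take the orange key paddle out of its sloped slot, hang it by its hole on that hook and let go, so that it hangs still and straight down with the hook still at the front. Leave the grey paddle and the other loose things on the bench where they are.

Things in the scene. Friction and masses are not known exactly. Their poses are not given: they have to be found in the camera images.
- orange_paddle: Orange key paddle, rigid plastic, sizes in mm: 160 long, 10 thick, 85 to 170 g. Origin: centre of its hole, mid-thickness. Own z: along it to the hole end; x: through the thickness; y: across. Solid from z -132 to +28: 64 wide from z -132 to -45, 48 wide above that. White label on both faces; a brass key (18 wide, 4 thick) sticks out to z -160. Starts in one of the two holder slots.
- orange_hole (a point): Same point as the orange paddle's origin: the hole to hang it by. The hole goes through the 10 mm thickness and is 28 mm wide (y +-14), floor at z -22; the sides rise to z +4, then close at 45 degrees to a peak at z +18, y 0, in which a hook's rod settles.
- orange_edge (a point): Point on the orange paddle's free long edge (own y -32 mm, z -85 mm). In the slot the paddle stands in a vertical plane but leans 45 degrees: hole end up and towards the holder's +y, own +y edge on the ramp, this -y edge facing up and towards the holder's -y, free to grip across the thickness. It may also lean up to 5 degrees sideways.
- grey_paddle: Grey key paddle of the same shape, size and axes, in the other slot. Leave it there.
- holder: Fixed holder (mm): dark plate 180 (x) by 170 (y) by 12 high, origin under its centre at table level. Two yellow slots at x -48 and +48: a 45 degree ramp rising to +y, a stop at its low end, guide walls 8 thick and 12 apart, which cover paddle y above +12, z -132 to -42. A seated paddle's hole centre is 146 above the table and 26 to +y of the origin. Which slot holds which varies.
- stand: Fixed foot of the key carousel: grey disc 170 mm across, 14 high, with a steel column. Origin: on the carousel's axis at table level; z up; own -x is the front. The head on the column is clamped at a different height each time: the hooks' rod axis is 200 to 250 above the table. This is not measured: find it by touch (top of the blue disc = 55 above the rod axis) or by eye.
- stand_front (a point): White arrow on the foot, 80 in front of the axis (mm). Above it the empty hook must stop. Four level hooks at 90 degree steps, rods 8 thick from the hub (radius 29) to 112 from the axis, then an upturned tip ending 125 from the axis and 18 above the rod axis. Blue, green and yellow paddles of the orange one's shape hang, free to swing, 92 out on the other three.
- rotor (a joint): Angle of the blue rotor, rad, counterclockwise from above; 0 or a full turn (6.283) = empty hook to the front. Turns either way, friction about 0.12 N m, stays put. On its top disc (160 mm across, 8 thick, top 55 above the rod axis) stands the black turning knob, a round post 18 across, 38 tall, 50 from the axis, opposite the empty hook (at angle 0 to the stand's +x).
- mug: Blue mug, 80 mm across and 90 mm high; origin under its centre. Bystander.
- tape_core: Empty cardboard core, ring 100 mm across and 48 mm high; origin under its centre. Bystander.
- spray_can: White spray bottle with a blue cap, 60 mm across, 170 mm high; origin under its centre. Bystander.
- small_carton: Closed carton, 120 x 90 x 60 mm; origin under its centre. Bystander.
- screwdriver: Screwdriver with a green handle, lying on the bench. Bystander.
Not all that is in view belongs to the job. Several things have the shape of the orange_paddle; the one meant has the colours described above.

How it is judged:
On the way, in this order (a step that is already met when the one before it is completed fails the run):
1. the carousel is turned so that its empty hook points to the front (within 0.2 rad) ((value of joint rotor between -6.48319 and -6.08319 rad or value of joint rotor between -0.2 and 0.2 rad or value of joint rotor between 6.08319 and 6.48319 rad or value of joint rotor between 12.3664 and 12.7664 rad)), for 0.2 s.
2. the orange paddle hangs on the front hook ((value of joint rotor between -6.48319 and -6.08319 rad or value of joint rotor between -0.2 and 0.2 rad or value of joint rotor between 6.08319 and 6.48319 rad or value of joint rotor between 12.3664 and 12.7664 rad) and x of orange_paddle in the frame of stand between -0.118 and -0.028 m and y of orange_paddle in the frame of stand between -0.035 and 0.035 m and z of orange_paddle in the frame of stand between 0.175 and 0.25 m and angle between orange_paddle's own z axis and vertical below 0.2 rad and linear speed of orange_paddle below 0.03 m/s and contact force between orange_paddle and the fingers below 0.05 N), for 0.2 s.
At the end, for the whole second after the job is handed in: Hook at the front within 0.2 rad; the orange paddle, released, hangs on it: hole centre 28-118 mm in front of the axis, within 35 mm sideways of the front line, 175-250 mm above the table, long axis within 0.2 rad of vertical, hole up, slower than 0.03 m/s (all of step 2); the robot touches nothing.
It fails at once if the grey paddle is moved more than 30 mm (distance of grey_paddle from where it was at the start of the episode above 0.03 m).
It fails at once if another loose thing is moved more than 30 mm (distance of any of mug, tape_core, spray_can, small_carton, screwdriver from where it was at the start of the episode above 0.03 m).
It also fails if it takes over 72 s, if anything falls off the work surface, if the arm or the gripper's body presses on something with over 40 N, if the wrist force passes 120 N, or if a joint passes its speed limit or range.

## Robot

A 7-joint arm with a two-finger parallel gripper is mounted at the origin on the work surface. World frame = base frame: x ahead of the robot, y to its left, z up, the work surface at z = 0. Lengths are in m, angles in rad, forces in N, time in s.
With the tool pointing down it reaches from about 0.35 to 0.9 m from the base axis. Payload 7.2 kg.
Tool frame: the origin (TCP) lies midway between the tips of the shut fingers; the grasp point (between the pads) lies 19 mm behind it (bot.grasp_offset is the distance from the TCP to the grasp point, in m); y points along the fingers, x is the direction in which the jaws open and shut, and the axes are right-handed (so a half turn about y gives the same grasp; the last joint's range is limited). The gripper opens to 88 mm and grips with 3 to 60 N. Pads are 20 mm wide; open, the fingers measure 115 mm over their backs; the gripper's body (75 mm by 178 mm) begins 61 mm behind the grasp point.
Start: joints at [1.122, 0.411, -0.013, 1.596, 0.006, 1.134, -0.082], TCP at [0.232, -0.58, 0.223] pointing down, gripper open.
Joint ranges: [-2.95, 2.95], [-0.29, 1.99], [-1.47, 1.44], [0.14, 2.54], [-1.03, 4.17], [0.13, 1.85], [-2.86, 2.86]. Speed limits (rad/s): [2.39, 2.39, 3.01, 3.01, 3.14, 3.14, 3.14].

## Interface

Orientations are given as a unit quaternion [x, y, z, w].
In Python, from cell import sensors, viewer, bot gives the robot as it stands.
- The arm moves only by the tool arm_command, never from a script. Its argument "motion" is a list that holds one entry, the list of rows, each a list of 6 numbers: the shift along the tool's x, y, z in cm, then the turn, a rotation vector about the tool's x, y, z in units of 8 degrees (1.0 is 8 degrees). In form: [[[tx, ty, tz, wx, wy, wz], ...]]. A call has exactly 8 rows; each row is the pose to reach, as a shift and turn from the pose measured when the call began, along the tool's axes at that moment; what a row does not reach only later rows make up. A row lasts 1/8 s, in which the tool goes at most 62.5 mm and 10.7 degrees, less where a joint would pass 70% of its speed; a pose out of reach is approached as far as the arm can. A call with a gripper value outside its range is refused whole. "hand" is the closure, from -1 (fully open) to 1 (shut), so that 0 is half open, set as the call begins (left out, the last holds). The fingers move at their own pace and stop on an object; "newtons" is the grip in N (left out, the last holds). Time passes only in rows, so rows that repeat a pose let the fingers close, or fill a call up. It gives the time, the measured TCP pose, the force and the opening at its end, in the units of the state.
- sensors.observe(): the state, without advancing time (a new reading comes with each control period).
- viewer.snapshot(name): name is "scene" or "top"; returns the picture (400x640x3 uint8, blue, green, red); there is no depth.
- viewer.get_calibration(name): a dict with "mtx" (3x3 intrinsics, pixels), "rvec" (rotation vector, rad) and "tvec" (3), from world to camera coordinates, as OpenCV has them. Camera axes: x right, y down, z forward; pixel columns grow to the right and rows downward; lengths in m; the calibration is good to about 2 mm. A picture is of the moment at which its call begins. get_calibration takes no time and is no camera call.
- bot.hand_in(): hands the job in, once; it reports no verdict.
The state is a dict: "time_s": time; "joints": joint angles; "dq": joint speeds; "joint_torque": joint torques, N m; "ee_pos": TCP position; "eef_rot": TCP orientation; "wrist_force": force on the tool from outside, world axes, zero at the start; "wrist_torque": the same for the moment, N m; "grip_width": finger opening in m.
Only numpy, scipy, OpenCV 4.12 (cv2) and the standard library are available. Lean on these libraries where they do the work, as an engineer would, in place of code of your own. Each camera call takes 0.05 s, during which the arm holds its last target.

## Working session

There is one attempt and no reset: what is moved stays moved. The work goes in short steps, Python scripts to look and compute and a tool call to move; the robot and the scene stay as the last step left them, time stands still between calls to the robot, and variables do not carry over. Pictures are saved under pics/ and viewed, and the job is handed in when it is done.

Besides the shell and the picture viewer there is one more tool, called after "Request:" as name([rows], argument=value, ...), one row to a line, values as JSON. arm_command: Moves the arm, as the interface text tells. Its arguments: {"type":"object","properties":{"motion":{"type":"array","items":{"type":"array","items":{"type":"array","items":{"type":"number"}}}},"hand":{"type":"number"},"newtons":{"type":"number"}},"required":["motion"]}

```bash
ls; mkdir -p pics
python3 - <<'E'
from cell import sensors, viewer, bot
import cv2
for n in("scene","top"):
    im=viewer.snapshot(n); cv2.imwrite(f"pics/{n}0.png",im)
    c=viewer.get_calibration(n); print(n,c)
print(sensors.observe())
E
```

```text
pics
scene {'mtx': array([[438.41110674,   0.        , 316.96548137],
       [  0.        , 438.41110674, 196.45805348],
       [  0.        ,   0.        ,   1.        ]]), 'rvec': array([ 1.51041575,  2.23424931, -0.75091935]), 'tvec': array([ 0.18633696, -0.24757982,  1.60057347])}
top {'mtx': array([[454.03717008,   0.        , 318.57636977],
       [  0.        , 454.03717008, 194.18675721],
       [  0.        ,   0.        ,   1.        ]]), 'rvec': array([ 2.14189344, -2.11489533,  0.17944004]), 'tvec': array([-0.02816034,  0.50743867,  1.52399468])}
{'time_s': 0.1, 'joints': array([ 1.12181792,  0.41179493, -0.01270644,  1.59695589,  0.00561043,
        1.13430139, -0.08219679]), 'dq': array([ 2.71405030e-03, -2.15279734e-03, -2.78423382e-03, -1.19456118e-03,
       -5.95847630e-04,  9.21931160e-04, -5.81537156e-05]), 'joint_torque': array([ 3.68272362e-03, -5.89093351e+01,  6.44318685e-01, -2.91708148e+01,
       -5.37516328e-02,  1.45228225e-02,  6.65748757e-05]), 'ee_pos': array([ 0.23206582, -0.57982913,  0.2219106 ]), 'eef_rot': array([-0.58534258,  0.39677472, -0.39589901,  0.58583945]), 'wrist_force': array([-0.42265599,  0.180242  ,  0.1795422 ]), 'wrist_torque': array([-0.01868763, -0.01965595, -0.03099608]), 'grip_width': 0.08763899548702121}
```

View pics/scene0.png

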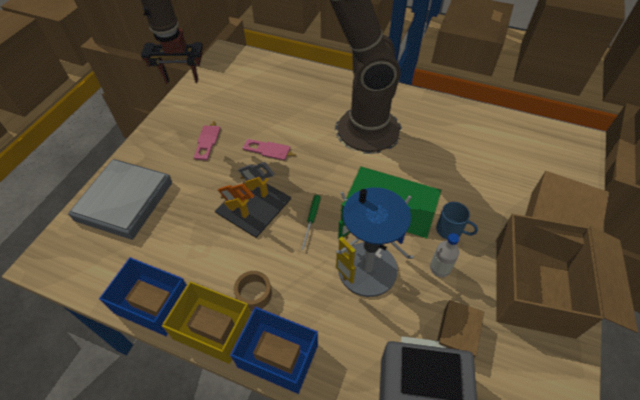

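View pics/top0.png

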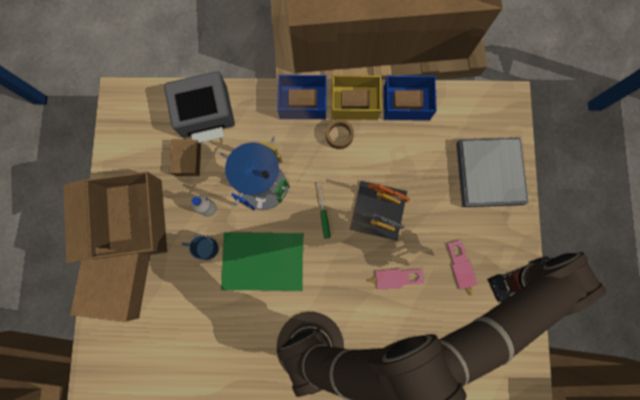

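The scene view shows the carousel at about (372,235), the holder at about (253,205) and an orange paddle at about (235,190). In the top view the carousel is at (255,172) and the holder at (380,210). I'll enlarge both.

Run:
```python
import cv2,numpy as np
s=cv2.imread("pics/scene0.png");t=cv2.imread("pics/top0.png")
a=cv2.resize(s[140:310,310:460],None,fx=3.5,fy=3.5,interpolation=2)
cv2.imwrite("pics/c1.png",a)
a=cv2.resize(t[130:230,205:305],None,fx=6,fy=6,interpolation=2)
cv2.imwrite("pics/c2.png",a)
a=cv2.resize(s[150:250,200:300],(400,400),interpolation=2)
b=cv2.resize(t[165:255,335:425],(400,400),interpolation=2)
cv2.imwrite("pics/c3.png",np.hstack([a,b]))
```

```text
(no output)
```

View pics/c1.png

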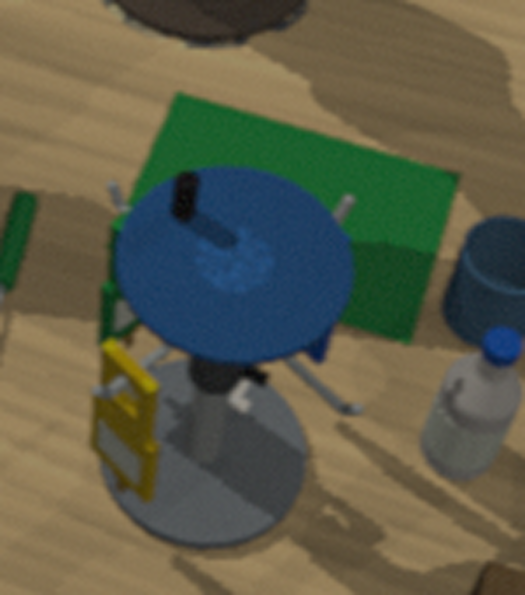

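View pics/c2.png

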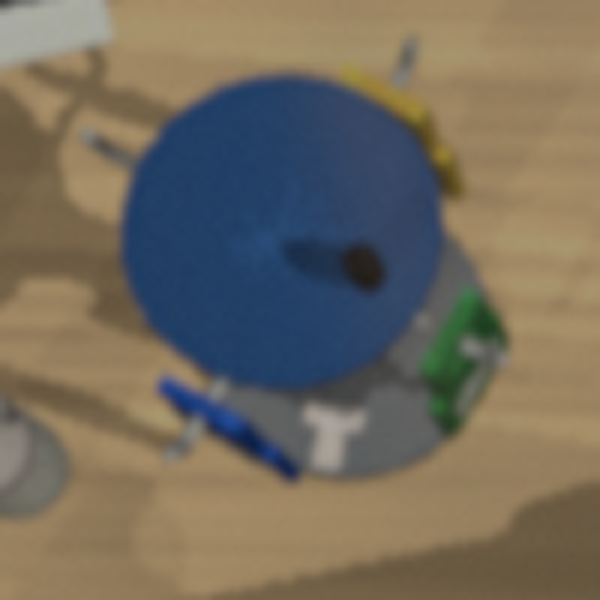

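View pics/c3.png

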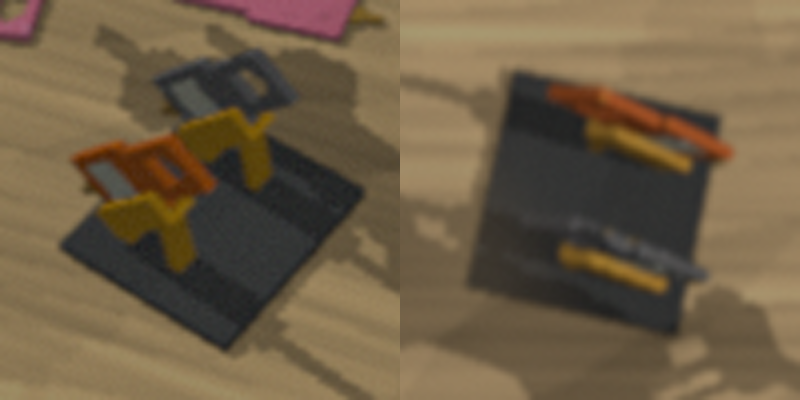

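```bash
cat > h.py <<'E'
import cv2,numpy as np
from scipy.spatial.transform import Rotation as R
from cell import viewer
C={n:viewer.get_calibration(n) for n in("scene","top")}
def cam(n):
    c=C[n];Rm,_=cv2.Rodrigues(c["rvec"]);return c["mtx"],Rm,c["tvec"].reshape(3)
def ray(n,p):
    K,Rm,t=cam(n);d=Rm.T@np.linalg.inv(K)@np.array([p[0],p[1],1.]);return -Rm.T@t,d/np.linalg.norm(d)
def plane(n,p,z):
    o,d=ray(n,p);return o+d*(z-o[2])/d[2]
def tri(ps,pt):
    o1,d1=ray("scene",ps);o2,d2=ray("top",pt)
    A=np.stack([d1,-d2],1);s=np.linalg.lstsq(A,o2-o1,rcond=None)[0]
    a=o1+d1*s[0];b=o2+d2*s[1];return (a+b)/2,np.linalg.norm(a-b)
def proj(n,X):
    K,Rm,t=cam(n);q=K@(Rm@np.asarray(X,float)+t);return q[:2]/q[2]
def hsv(im):return cv2.cvtColor(im,cv2.COLOR_BGR2HSV)
E
python3 - <<'E'
from h import *
P={}
im={n:cv2.imread(f"pics/{n}0.png") for n in C}
roi={"scene":(335,185,415,245),"top":(222,140,285,200)}
for n in im:
    H=hsv(im[n]);x0,y0,x1,y1=roi[n]
    m=cv2.inRange(H,(95,100,40),(125,255,255));z=np.zeros_like(m);z[y0:y1,x0:x1]=m[y0:y1,x0:x1]
    cs,_=cv2.findContours(z,0,1);c=max(cs,key=cv2.contourArea);hull=cv2.convexHull(c);e=cv2.fitEllipse(hull);P[n]=e
    print(n,e,cv2.contourArea(c))
print(tri(P["scene"][0],P["top"][0]))
# disc: knob
K={}
for n in im:
    H=hsv(im[n]);x0,y0,x1,y1=roi[n]
    print(n)
    m=(H[...,2]<45).astype(np.uint8);z=np.zeros_like(m);z[y0:y1,x0:x1]=m[y0:y1,x0:x1]
    k,l,s,ce=cv2.connectedComponentsWithStats(z)
    print([(s[i].tolist(),ce[i].round(1).tolist()) for i in range(1,k) if s[i,4]>8])
# plate
roi={"scene":(205,165,300,245),"top":(340,170,420,250)}
for n in im:
    H=hsv(im[n]);x0,y0,x1,y1=roi[n]
    m=cv2.inRange(H,(5,170,120),(14,255,255));z=np.zeros_like(m);z[y0:y1,x0:x1]=m[y0:y1,x0:x1]
    k,l,s,ce=cv2.connectedComponentsWithStats(z)
    print(n,'orange',[(s[i].tolist(),ce[i].round(1).tolist()) for i in range(1,k) if s[i,4]>8])
# arrow
H=hsv(im["top"]);m=((H[...,2]>120)&(H[...,1]<60)).astype(np.uint8);z=np.zeros_like(m);z[190:215,248:270]=m[190:215,248:270]
k,l,s,ce=cv2.connectedComponentsWithStats(z);print(s,ce)
for i in range(1,k):
    if s[i,4]>8:print(plane("top",ce[i],0.0145))
E
```

```text
scene ((377.1921691894531, 216.1568145751953), (56.638206481933594, 69.72367095947266), 107.14913177490234) 2853.5
top ((251.49917602539062, 168.46649169921875), (50.85594177246094, 52.267250061035156), 68.87602233886719) 2026.5
(array([0.54269928, 0.17759336, 0.27312668]), np.float64(0.0007720238510709043))
scene
[([359, 189, 7, 14, 79], [362.4, 195.7]), ([365, 242, 12, 3, 17], [369.2, 243.6])]
top
[([263, 172, 5, 6, 25], [265.0, 174.2])]
scene orange [([220, 184, 26, 5, 37], [233.1, 185.9])]
top orange [([379, 185, 30, 15, 81], [393.2, 192.0])]
[[     0      0    640    400 255927]
 [   255    197     11     12     73]] [[319.51705369 199.49930254]
 [259.71232877 201.94520548]]
[0.48272922 0.1847629  0.0145    ]
```

Run:
```python
from h import *
im={n:cv2.imread(f"pics/{n}0.png") for n in C}
ax=np.array([0.5427,0.1776])
for nm,p in [("empty",(220,153.3)),("yel",(273.7,137.5)),("blue",(233.7,205.8))]:
    X=plane("top",p,0.237);d=X[:2]-ax;print(nm,X.round(4),np.hypot(*d),np.degrees(np.arctan2(d[1],d[0])))
print((plane("top",(273.7,137.5),.237)+plane("top",(233.7,205.8),.237))/2)
# knob: top in scene/top
X,e=tri((362,190.5),(265.5,174.5));print("knob top",X,e,np.degrees(np.arctan2(*(X[:2]-ax)[::-1])),np.hypot(*(X[:2]-ax)))
print("bar",plane("top",(260.5,199.5),.0145),"stem",plane("top",(259.7,208),.0145))
for z in(.26,.265,.27,.275,.28,.285):
    a=plane("top",(251.5,168.5),z);b=plane("scene",(377.2,216.2),z);print(z,a.round(4),b.round(4))
    # predicted pixel width in top
    c=a; 
    pr=np.array([proj("top",c+.08*np.array([np.cos(t),np.sin(t),0])) for t in np.linspace(0,6.28,60)]);print(np.ptp(pr,0), end=' ')
    pr=np.array([proj("scene",[ax[0],ax[1],z]+.08*np.array([np.cos(t),np.sin(t),0])) for t in np.linspace(0,6.28,60)]);print(pr.min(0),pr.max(0))
H=hsv(im["scene"])
m=cv2.inRange(H,(95,100,40),(125,255,255));print(np.where(m[205:225].any(0))[0]);
print([ (c,np.where(m[160:260,c])[0][[0,-1]]+160) for c in (370,376,382)])
# foot mask top: low-sat grey
roi=[("scene",(330,235,405,300))]
for n,(x0,y0,x1,y1) in roi+[("top",(230,165,300,215))]:
    H=hsv(im[n]); m=((H[...,1]<60)).astype(np.uint8)*255
    cv2.imwrite(f"pics/m_{n}.png",cv2.resize(m[y0-10:y1+10,x0-10:x1+10],None,fx=5,fy=5,interpolation=0))
```

```text
empty [0.5978 0.2817 0.237 ] 0.11774250472819257 62.09888691499126
yel [0.6501 0.1181 0.237 ] 0.1228186556450101 -28.989988950710625
blue [0.4353 0.2321 0.237 ] 0.12042992203703055 153.0758732267348
[0.54272693 0.1751035  0.237     ]
knob top [0.51562287 0.128601   0.31698291] 0.0017127080945866728 -118.92529338997987 0.05598279727415425
bar [0.49145833 0.18230157 0.0145    ] stem [0.46126886 0.18404581 0.0145    ]
0.26 [0.5457 0.1793 0.26  ] [0.5337 0.1765 0.26  ]
[53.24218992 51.9567289 ] [343.17344168 192.65184391] [410.15900841 248.27896809]
0.265 [0.5446 0.1785 0.265 ] [0.5371 0.1771 0.265 ]
[53.44326917 52.15304513] [343.24585404 191.44456439] [410.4902352  247.17951303]
0.27 [0.5434 0.1777 0.27  ] [0.5405 0.1777 0.27  ]
[53.64587301 52.35085069] [343.31882247 190.22841592] [410.82402577 246.07120748]
0.275 [0.5423 0.1769 0.275 ] [0.544  0.1782 0.275 ]
[53.85001884 52.55016259] [343.39235341 189.00330039] [411.16040999 244.95394415]
0.28 [0.5411 0.1761 0.28  ] [0.5474 0.1788 0.28  ]
[54.05572433 52.7509981 ] [343.46645339 187.76911828] [411.49941821 243.82761399]
0.285 [0.5399 0.1753 0.285 ] [0.5508 0.1794 0.285 ]
[54.26300743 52.95337477] [343.54112904 186.52576854] [411.84108125 242.69210618]
[343 344 345 346 347 348 349 350 351 352 353 354 355 356 357 358 359 360
 361 362 363 364 365 366 367 368 369 370 371 372 373 374 375 376 377 378
 379 380 381 382 383 384 385 386 387 388 389 390 391 392 393 394 395 396
 397 398 399 400 401 402 403 404 405 406 407 408 409 410 438 439 440 441
 442 443 444 445 446 447 448 449 450 451 452 453 454 455 456 457 458 459
 460 461 462 463 464 465 466 467 468 469 470 471 472 473 474]
[(370, array([188, 243])), (376, array([188, 244])), (382, array([188, 243]))]
```

View pics/m_scene.png

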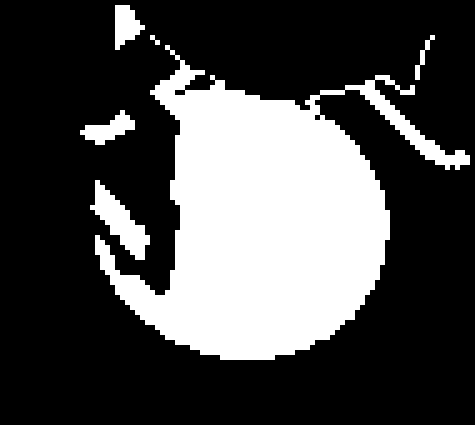

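View pics/m_top.png

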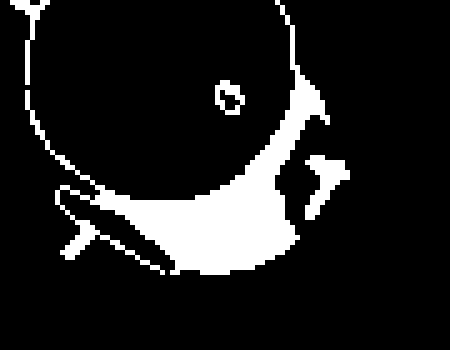

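Run:
```python
from h import *
from cell import sensors
im={n:cv2.imread(f"pics/{n}0.png") for n in C}
c=[(515,70),(720,118),(680,335),(470,288)]
P=[plane("top",(335+(u-400)/4.444,165+v/4.444),.012) for u,v in c]
for p in P:print(p.round(4))
print("centre",np.mean(P,0).round(4),[np.linalg.norm(P[i]-P[(i+1)%4]).round(4) for i in range(4)])
c=[(62,245),(228,350),(365,190)]
Q=[plane("scene",(200+u/4,150+v/4),.012) for u,v in c]
for p in Q:print('s',p.round(4))
R0=R.from_quat(sensors.observe()["eef_rot"]).as_matrix();print(R0.round(3))
# crop orange
a=cv2.resize(im["scene"][175:215,212:262],(800,640),interpolation=cv2.INTER_CUBIC)[:600]
cv2.imwrite("pics/o1.png",a)
b=cv2.resize(im["top"][175:215,360:410],(800,640),interpolation=cv2.INTER_CUBIC)[:600]
cv2.imwrite("pics/o2.png",b)
```

```text
[ 0.5635 -0.1707  0.012 ]
[ 0.5266 -0.3332  0.012 ]
[ 0.3544 -0.2985  0.012 ]
[ 0.389 -0.135  0.012]
centre [ 0.4584 -0.2344  0.012 ] [np.float64(0.1666), np.float64(0.1756), np.float64(0.1671), np.float64(0.1781)]
s [ 0.5331 -0.3278  0.012 ]
s [ 0.5709 -0.1631  0.012 ]
s [ 0.3966 -0.1286  0.012 ]
[[ 0.372 -0.001  0.928]
 [-0.928  0.001  0.372]
 [-0.001 -1.    -0.   ]]
```

View pics/o1.png

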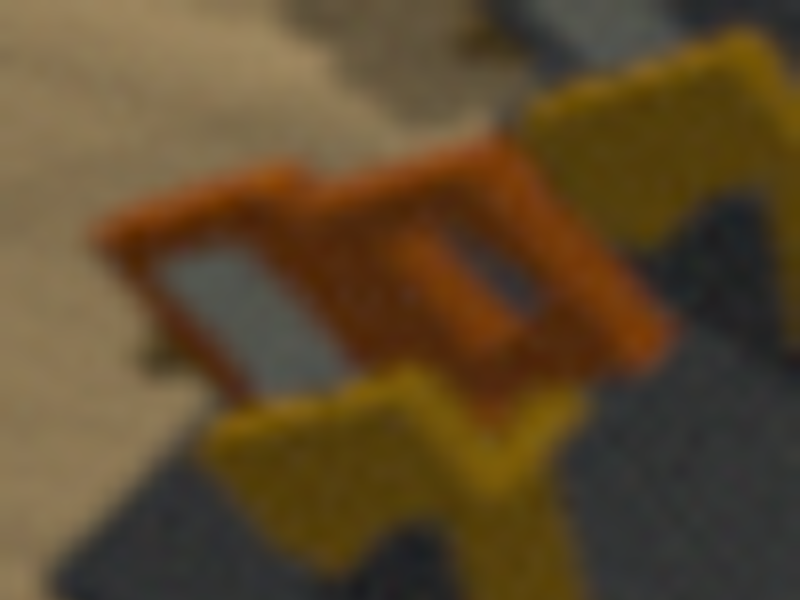

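View pics/o2.png

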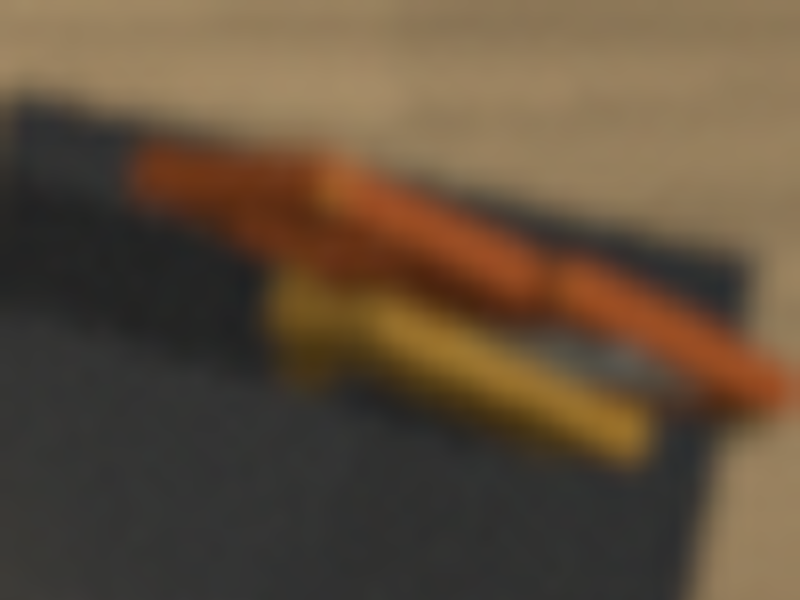

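Run:
```python
from h import *
S=lambda u,v:(212+u/16,175+v/16)
T=lambda u,v:(360+u/16,175+v/16)
pts={"A":((505,145),(325,175)),"B":((100,232),(785,385)),"D":((300,172),(555,280)),"E":((655,350),(140,178))}
yh=np.array([.212,.977]);yh/=np.linalg.norm(yh);xh=np.array([yh[1],-yh[0]])
W={}
for k,(s,t) in pts.items():
    X,e=tri(S(*s),T(*t));W[k]=X;print(k,X.round(4),e.round(4))
th=dict(A=(-24,28),B=(-32,-132),D=(-32,-45),E=(24,28))
for k,(y,z) in th.items():
    o=W[k][:2]-yh*(26+(y+z)*.7071)/1000; print(k,"expected h",146+(z-y)*.7071,"implied origin of slot line",o.round(4))
# holder x=+48 slot
print("slot x48 for top/scene centres",(np.array([.4584,-.2344])+.048*xh).round(4),(np.array([.4648,-.2282])+.048*xh).round(4))
```

```text
A [ 0.5121 -0.2151  0.1777] 0.0052
B [ 0.4902 -0.3287  0.0716] 0.0011
D [ 0.5007 -0.2693  0.1309] 0.002
E [ 0.5192 -0.1846  0.1412] 0.0004
A expected h 182.7692 implied origin of slot line [ 0.506  -0.2432]
B expected h 75.29 implied origin of slot line [ 0.5093 -0.2408]
D expected h 136.8077 implied origin of slot line [ 0.5068 -0.2415]
E expected h 148.8284 implied origin of slot line [ 0.5059 -0.2459]
slot x48 for top/scene centres [ 0.5053 -0.2446] [ 0.5117 -0.2384]
```

Run:
```python
from h import *
yh=np.array([.212,.977,0]);yh/=np.linalg.norm(yh);xh=np.array([yh[1],-yh[0],0]);o=np.array([.507,-.2425,0])
# ramp/paddle in-plane coordinates (py,pz) of picked pixels, near-face plane x=+10mm(wall outer)/0
for nm,(u,v),off in [("ramp tip",(590,390),0.0),("V",(495,470),.01),("wall top",(420,365),.01),("wall low",(210,430),.01),("post foot",(560,590),.0)]:
    c,d=ray("scene",(212+u/16,175+v/16));q=o+off*xh;s=(q-c)@xh/(d@xh);X=c+s*d
    a=(X-o)@yh*1000-26;h=X[2]*1000-146
    print(nm,X.round(3),"py %.0f pz %.0f"%((a-h)*.7071,(a+h)*.7071))
```

```text
ramp tip [ 0.516 -0.203  0.115] py 32 pz -12
V [ 0.521 -0.225  0.087] py 38 pz -46
wall top [ 0.518 -0.238  0.109] py 13 pz -40
wall low [ 0.504 -0.305  0.036] py 16 pz -140
post foot [ 0.511 -0.225  0.033] py 74 pz -85
```

```bash
cat >> h.py <<'E'
from cell import sensors
def down(deg):
    a=np.radians(deg);c,s=np.cos(a),np.sin(a)
    return np.array([[c,0,-s],[s,0,c],[0,-1,0]])
def go(pos,Rm):
    st=sensors.observe();R0=R.from_quat(st["eef_rot"]).as_matrix();p=st["ee_pos"]
    d=R0.T@(np.asarray(pos)-p)*100;w=R.from_matrix(R0.T@Rm).as_rotvec(degrees=True)/8
    print("t",st["time_s"],"at",p.round(4),"w",st["grip_width"].round(4),"F",st["wrist_force"].round(2),"joints",np.array(st["joints"]).round(2))
    print("shift cm",d.round(2),"turn",w.round(2), "mm",np.linalg.norm(d)*10,"deg",np.linalg.norm(w)*8)
AX=np.array([.5418,.1757])
def knob(deg,z,r=.05):
    a=np.radians(deg);return np.array([AX[0]+r*np.cos(a),AX[1]+r*np.sin(a),z])
E
python3 - <<'E'
from h import *
go(knob(-118,.37),down(-28))
E
```

```text
Traceback (most recent call last):
  File "h.py", line 25, in go
    print("t",st["time_s"],"at",p.round(4),"w",st["grip_width"].round(4),"F",st["wrist_force"].round(2),"joints",np.array(st["joints"]).round(2))
                                               ^^^^^^^^^^^^^^^^^^^^^^
AttributeError: 'float' object has no attribute 'round'
```

```bash
sed -i 's/st\["grip_width"\].round(4)/round(st["grip_width"],4)/' h.py
python3 - <<'E'
from h import *
go(knob(-118,.37),down(-28))
E
```

```text
t 0.1 at [ 0.2321 -0.5798  0.2219] w 0.0876 F [-0.42  0.18  0.18] joints [ 1.12  0.41 -0.01  1.6   0.01  1.13 -0.08]
shift cm [-55.42 -14.74  53.01] turn [-0.   -5.02 -0.01] mm 780.9863009103856 deg 40.18155342849517
```

Request:
arm_command([
  [[0,-5,0,0,0,0],[-2,-10,2,0,-0.3,0],[-6,-14.7,6,0,-0.6,0],[-10,-14.7,10,0,-1,0],[-14,-14.7,14,0,-1.5,0],[-18,-14.7,18,0,-2,0],[-22,-14.7,22,0,-2.3,0],[-26,-14.7,25,0,-2.6,0]],
], hand=-1)

```text
time_s: 1.1
ee_pos: [0.3682, -0.2435, 0.369]
eef_rot: [-0.648, 0.284, -0.283, 0.648]
wrist_force: [0.4, -0.1, -0.4]
grip_width: 0.0878
```

Run:
```python
from h import *
go(knob(-118,.37),down(-28))
```

```text
t 1.1 at [ 0.3682 -0.2435  0.369 ] w 0.0878 F [ 0.35 -0.07 -0.41] joints [ 0.77  0.01 -0.3   1.76  0.    1.37 -0.35]
shift cm [-17.34  -0.05  36.49] turn [-0.   -2.4  -0.01] mm 403.9885549747671 deg 19.234593609160118
```

Request:
arm_command([
  [[-2.2,0,4.7,0,-0.3,0],[-4.4,0,9.4,0,-0.6,0],[-6.6,0,14,0,-1,0],[-8.8,0,18.6,0,-1.3,0],[-11,0,23.2,0,-1.6,0],[-13.2,0,27.8,0,-1.9,0],[-15.3,0,32.2,0,-2.2,0],[-17.3,0,36.5,0,-2.4,0]],
])

```text
time_s: 2.1
ee_pos: [0.519, 0.1327, 0.3692]
eef_rot: [-0.686, 0.171, -0.17, 0.686]
wrist_force: [0.7, -0.9, -0.1]
grip_width: 0.088
```

Run:
```python
from h import *
go(knob(-118,.29),down(-28))
im=viewer.snapshot("top");cv2.imwrite("pics/t1.png",cv2.resize(im[110:230,190:330],None,fx=5,fy=5,interpolation=2))
```

```text
t 2.1 at [0.519  0.1327 0.3692] w 0.088 F [ 0.75 -0.91 -0.06] joints [ 0.23  0.24 -0.7   1.55  0.15  1.41 -0.97]
shift cm [ 0.01  7.92 -0.14] turn [-0.    0.   -0.01] mm 79.24727307025341 deg 0.09512584573767296
```

View pics/t1.png

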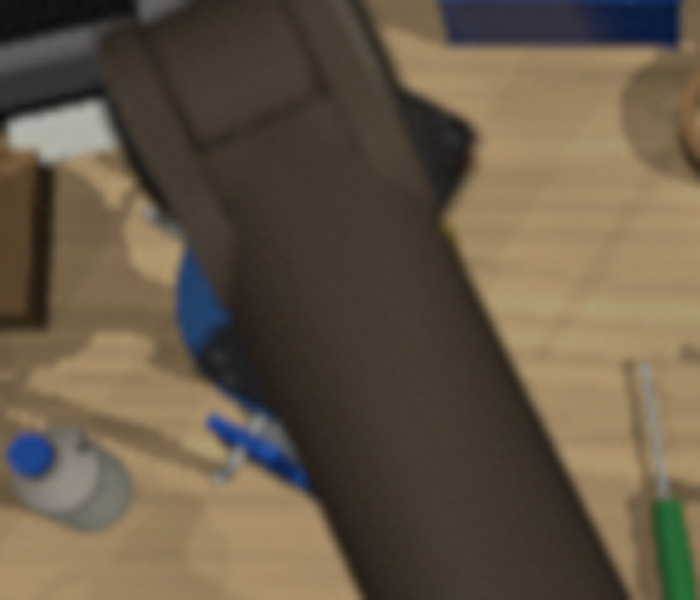

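The top view is blocked by the arm, and the tool is above the knob. Now I'll descend around it.

Request:
arm_command([
  [[0,1,-0.1,0,0,0],[0,2.5,-0.1,0,0,0],[0,4,-0.1,0,0,0],[0,5.5,-0.1,0,0,0],[0,6.8,-0.1,0,0,0],[0,7.6,-0.1,0,0,0],[0,7.9,-0.1,0,0,0],[0,7.9,-0.1,0,0,0]],
])

```text
time_s: 3.15
ee_pos: [0.5189, 0.1385, 0.2899]
eef_rot: [-0.685, 0.169, -0.168, 0.689]
wrist_force: [-1.1, -1.2, -0.6]
grip_width: 0.0878
```

Run:
```python
from h import *
go(knob(-118,.29),down(-28))
im=viewer.snapshot("scene");cv2.imwrite("pics/s2.png",cv2.resize(im[120:300,290:450],None,fx=3.3,fy=3.3,interpolation=2))
```

```text
t 3.15 at [0.5189 0.1385 0.2899] w 0.0878 F [-1.1  -1.24 -0.57] joints [ 0.22  0.28 -0.7   1.68  0.19  1.25 -1.  ]
shift cm [ 0.27 -0.02 -0.65] turn [-0.03  0.05 -0.03] mm 7.006581108028497 deg 0.5218021280185294
```

View pics/s2.png

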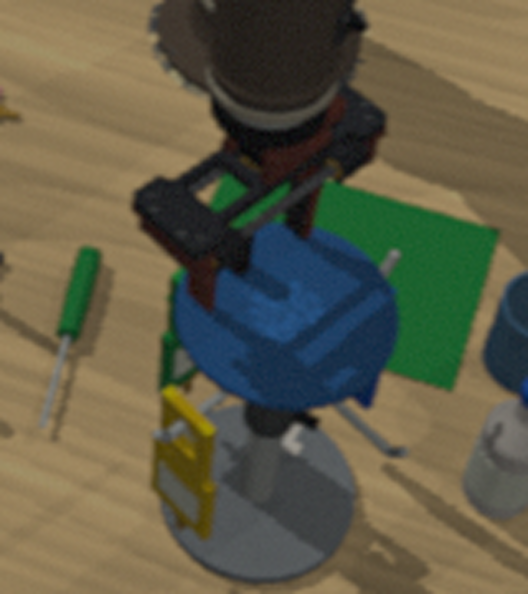

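Request:
arm_command([
  [[0,0,-0.3,0,0,0],[0.2,0,-0.6,0,0,0],[0.2,0,-0.6,0,0,0],[0.2,0,-0.6,0,0,0],[0.2,0,-0.6,0,0,0],[0.2,0,-0.6,0,0,0],[0.2,0,-0.6,0,0,0],[0.2,0,-0.6,0,0,0]],
], hand=1, newtons=10)

```text
time_s: 4.2
ee_pos: [0.5184, 0.1319, 0.2901]
eef_rot: [-0.685, 0.169, -0.168, 0.688]
wrist_force: [2.4, -1.7, -0.6]
grip_width: 0.018
```

Run:
```python
from h import *
go(knob(-118,.29),down(-28))
```

```text
t 4.2 at [0.5184 0.1319 0.2901] w 0.018 F [ 2.45 -1.66 -0.61] joints [ 0.23  0.28 -0.7   1.69  0.18  1.24 -0.99]
shift cm [ 0.01  0.01 -0.04] turn [-0.03  0.05 -0.02] mm 0.4044383813407196 deg 0.4879317260775401
```

```bash
cat >> h.py <<'E'
def arc(angs,z=.29):
    st=sensors.observe();R0=R.from_quat(st["eef_rot"]).as_matrix();p=st["ee_pos"]
    for a in angs:
        d=R0.T@(knob(a,z)-p)*100;w=R.from_matrix(R0.T@down(a+90)).as_rotvec(degrees=True)/8
        print(a,np.r_[d,w].round(2).tolist())
E
python3 - <<'E'
from h import *
arc(-118+np.array([4,11,18,25,32,39,46,51]))
E
```

```text
-114 [0.36, 0.01, -0.03, -0.03, -0.45, -0.02]
-107 [0.97, 0.0, 0.05, -0.03, -1.33, -0.02]
-100 [1.56, 0.0, 0.2, -0.04, -2.2, -0.01]
-93 [2.13, 0.0, 0.42, -0.04, -3.08, -0.01]
-86 [2.67, 0.0, 0.7, -0.04, -3.95, -0.01]
-79 [3.17, 0.0, 1.05, -0.04, -4.83, -0.01]
-72 [3.62, 0.0, 1.46, -0.04, -5.7, -0.0]
-67 [3.91, 0.0, 1.79, -0.04, -6.33, -0.0]
```

Request:
arm_command([
  [[0.36,0,0,0,-0.45,0],[0.97,0,0.05,0,-1.33,0],[1.56,0,0.2,0,-2.2,0],[2.13,0,0.42,0,-3.08,0],[2.67,0,0.7,0,-3.95,0],[3.17,0,1.05,0,-4.83,0],[3.62,0,1.46,0,-5.7,0],[3.91,0,1.79,0,-6.33,0]],
])

```text
time_s: 5.2
ee_pos: [0.5612, 0.1282, 0.29]
eef_rot: [-0.692, -0.142, 0.142, 0.694]
wrist_force: [-2.9, -5.2, 2.7]
grip_width: 0.0182
```

Run:
```python
from h import *
go(knob(-67,.29),down(23))
arc([-60,-53,-45,-37,-29,-21,-14,-6.5])
im=viewer.snapshot("scene");cv2.imwrite("pics/s3.png",cv2.resize(im[120:300,290:450],None,fx=3.3,fy=3.3,interpolation=2))
```

```text
t 5.2 at [0.5612 0.1282 0.29  ] w 0.0182 F [-2.85 -5.17  2.71] joints [ 0.32  0.39 -0.84  1.59  0.3   1.3  -0.16]
shift cm [0.07 0.   0.13] turn [-0.02  0.02 -0.  ] mm 1.4919983069812506 deg 0.2401126081999787
-60 [0.68, 0.0, 0.17, -0.02, -0.86, 0.0]
-53 [1.28, 0.0, 0.28, -0.02, -1.73, 0.0]
-45 [1.94, 0.01, 0.49, -0.02, -2.73, 0.0]
-37 [2.57, 0.01, 0.8, -0.02, -3.73, 0.01]
-29 [3.15, 0.01, 1.18, -0.02, -4.73, 0.01]
-21 [3.67, 0.01, 1.65, -0.02, -5.73, 0.01]
-14 [4.07, 0.01, 2.11, -0.02, -6.61, 0.01]
-6.5 [4.43, 0.01, 2.66, -0.02, -7.54, 0.01]
```

View pics/s3.png

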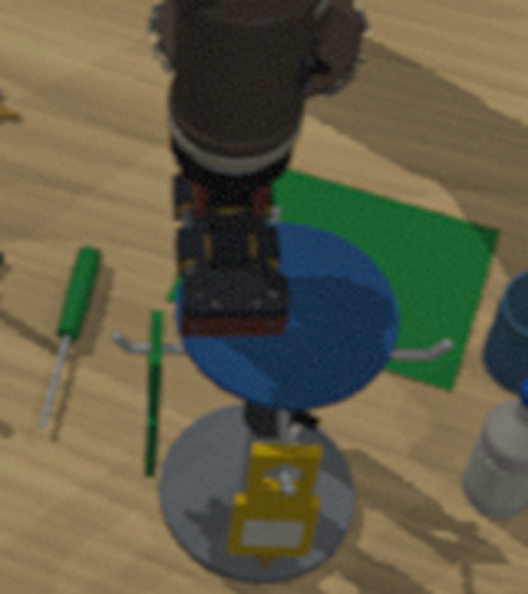

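The rotor is following: the empty hook is now at crop (445,347), pointing to +y. I'll continue the turn.

Request:
arm_command([
  [[0.68,0,0.17,0,-0.86,0],[1.28,0,0.28,0,-1.73,0],[1.94,0,0.49,0,-2.73,0],[2.57,0,0.8,0,-3.73,0],[3.15,0,1.18,0,-4.73,0],[3.67,0,1.65,0,-5.73,0],[4.07,0,2.11,0,-6.61,0],[4.43,0,2.66,0,-7.54,0]],
])

```text
time_s: 6.25
ee_pos: [0.5932, 0.1683, 0.2901]
eef_rot: [-0.527, -0.472, 0.471, 0.527]
wrist_force: [3.7, -5.2, 0.4]
grip_width: 0.0176
```

Run:
```python
from h import *
go(knob(-6.5,.29),down(83.5))
im=viewer.snapshot("scene");cv2.imwrite("pics/s4.png",cv2.resize(im[120:300,290:450],None,fx=3.3,fy=3.3,interpolation=2))
```

```text
t 6.25 at [0.5932 0.1683 0.2901] w 0.0176 F [ 3.67 -5.21  0.43] joints [ 0.33  0.55 -1.05  1.48  0.48  1.39  0.72]
shift cm [0.15 0.01 0.19] turn [0.   0.03 0.01] mm 2.3965044525349724 deg 0.2149872020600183
```

View pics/s4.png

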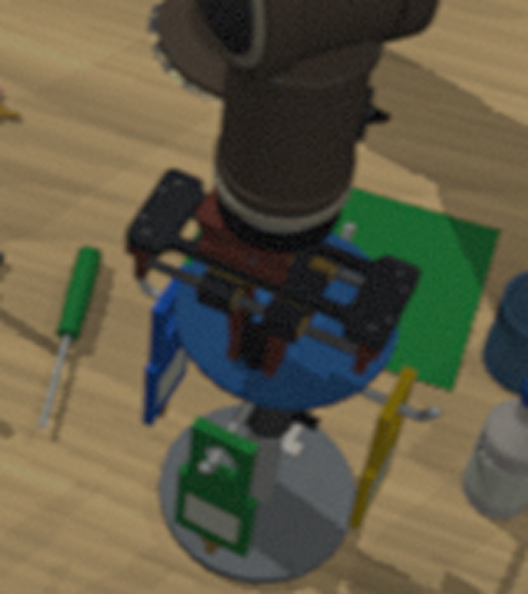

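Request:
arm_command([
  [[0.15,0,0.1,0,0,0],[0.15,0,0.1,0,0,0],[0.15,0,0.1,0,0,0],[0.15,0,0.1,0,0,0],[0.15,0,0.1,0,0,0],[0.15,0,0.1,0,0,0],[0.15,0,0.1,0,0,0],[0.15,0,0.1,0,0,0]],
])

```text
time_s: 7.3
ee_pos: [0.5932, 0.17, 0.2901]
eef_rot: [0.526, 0.474, -0.472, -0.526]
wrist_force: [4.9, -3.5, 0.4]
grip_width: 0.0178
```

Request:
arm_command([
  [[0,0,0,0,0,0],[0,0,0,0,0,0],[0,0,0,0,0,0],[0,0,0,0,0,0],[0,-1,0,0,0,0],[0,-3,0,0,0,0],[0,-6,0,0,0,0],[0,-9,0,0,0,0]],
], hand=-1)

```text
time_s: 8.3
ee_pos: [0.593, 0.1701, 0.3827]
eef_rot: [0.526, 0.474, -0.472, -0.526]
wrist_force: [0.2, 0.1, -0.4]
grip_width: 0.0876
```

Run:
```python
from h import *
s2=1/np.sqrt(2)
yh=np.array([.212,.977,0]);yh/=np.linalg.norm(yh)
py=(yh+[0,0,-1])*s2; pz=(yh+[0,0,1])*s2
Rp=np.stack([py,-pz,np.cross(py,-pz)],1)
hole=np.array([.507,-.2425,0.146])+.026*yh
print(hole,Rp.round(3))
go(hole+.003*pz+.15*pz,Rp)
```

```text
[ 0.51251345 -0.2170913   0.146     ] [[ 0.15  -0.15  -0.977]
 [ 0.691 -0.691  0.212]
 [-0.707 -0.707  0.   ]]
t 8.3 at [0.593  0.1701 0.3827] w 0.0876 F [ 0.19  0.09 -0.41] joints [ 0.32  0.5  -1.07  1.32  0.43  1.56  0.77]
shift cm [-28.63  12.78   2.79] turn [0.32 0.73 5.64] mm 314.7142740740498 deg 45.53703215208636
```

Request:
arm_command([
  [[-4,0,0.4,0,0,0],[-8,0,0.8,0,0,0.4],[-12,1,1.2,0,0.1,1.2],[-16,3,1.6,0.1,0.3,2],[-20,6,2,0.2,0.4,2.9],[-24,9,2.4,0.2,0.5,3.8],[-27,11,2.6,0.3,0.6,4.7],[-28.6,12.8,2.8,0.3,0.7,5.6]],
])

```text
time_s: 9.3
ee_pos: [0.5356, -0.1125, 0.2551]
eef_rot: [0.68, 0.201, -0.619, -0.338]
wrist_force: [0.3, 0.9, -0.6]
grip_width: 0.0879
```

```bash
cat >> h.py <<'E'
s2=1/np.sqrt(2)
yh=np.array([.212,.977,0]);yh/=np.linalg.norm(yh)
py=(yh+[0,0,-1])*s2; pz=(yh+[0,0,1])*s2
Rp=np.stack([py,-pz,np.cross(py,-pz)],1)
hole=np.array([.507,-.2425,0.146])+.026*yh
E
python3 - <<'E'
from h import *
go(hole+.06*pz,Rp)
go(hole+.153*pz,Rp)
a=viewer.snapshot("scene");b=viewer.snapshot("top")
cv2.imwrite("pics/s5.png",np.hstack([cv2.resize(a[110:310,200:460],(520,400)),cv2.resize(b[100:250,220:325],(280,400))]))
cv2.imwrite("pics/t5.png",b)
E
```

```text
t 9.3 at [ 0.5356 -0.1125  0.2551] w 0.0879 F [ 0.33  0.91 -0.58] joints [ 0.25  0.57 -0.8   1.69  0.92  1.72  0.58]
shift cm [0.13 9.29 0.08] turn [ 0.03 -0.01  0.01] mm 92.91885979554704 deg 0.2517480482590063
t 9.3 at [ 0.5356 -0.1125  0.2551] w 0.0879 F [ 0.33  0.91 -0.58] joints [ 0.25  0.57 -0.8   1.69  0.92  1.72  0.58]
shift cm [ 0.14 -0.01  0.04] turn [ 0.03 -0.01  0.01] mm 1.5141352037481943 deg 0.2517480482590063
```

View pics/s5.png

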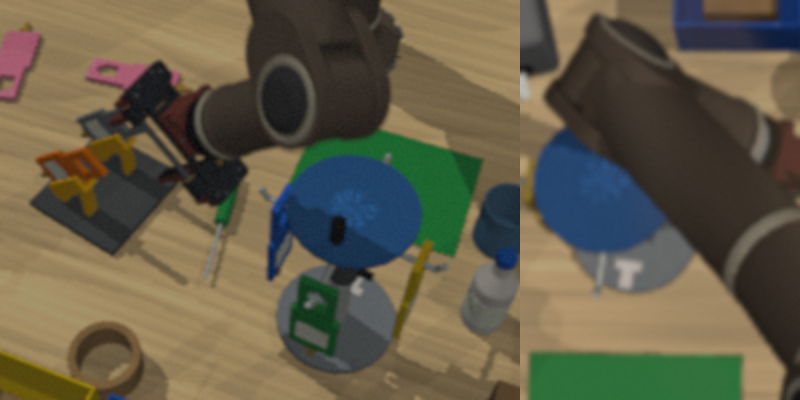

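View pics/t5.png

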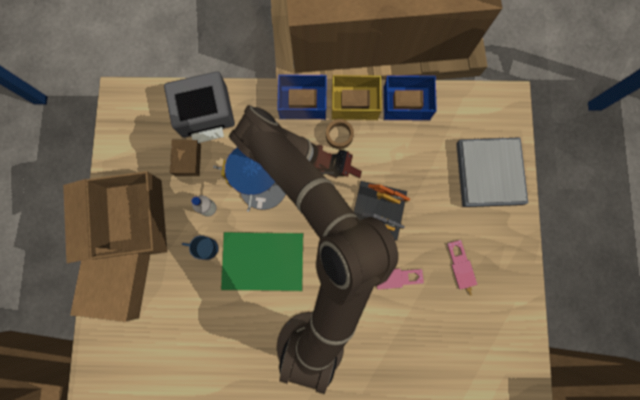

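Request:
arm_command([
  [[0.1,1,0,0,0,0],[0.1,2,0,0,0,0],[0.1,3,0,0,0,0],[0.1,4.5,0.1,0,0,0],[0.1,6,0.1,0,0,0],[0.1,7.5,0.1,0,0,0],[0.1,8.6,0.1,0,0,0],[0.1,9.3,0.1,0,0,0]],
])

```text
time_s: 10.4
ee_pos: [0.5197, -0.1744, 0.1847]
eef_rot: [0.676, 0.202, -0.622, -0.339]
wrist_force: [-0.5, 0.9, -0.1]
grip_width: 0.0879
```

Run:
```python
from h import *
go(hole+.003*pz,Rp)
a=viewer.snapshot("scene");b=viewer.snapshot("top")
cv2.imwrite("pics/s6.png",cv2.resize(a[150:230,200:300],(750,600),interpolation=2))
cv2.imwrite("pics/t6.png",cv2.resize(b[140:230,330:430],(660,594),interpolation=2))
tb=cv2.imread("pics/t5.png");cv2.imwrite("pics/c6.png",cv2.resize(tb[140:220,215:295],(600,600),interpolation=2))
```

```text
t 10.4 at [ 0.5197 -0.1744  0.1847] w 0.0879 F [-0.55  0.91 -0.13] joints [ 0.34  0.62 -0.76  1.81  1.    1.57  0.55]
shift cm [-0.34  5.5  -0.2 ] turn [0.01 0.05 0.02] mm 55.08820869473156 deg 0.4060482280814131
```

View pics/s6.png

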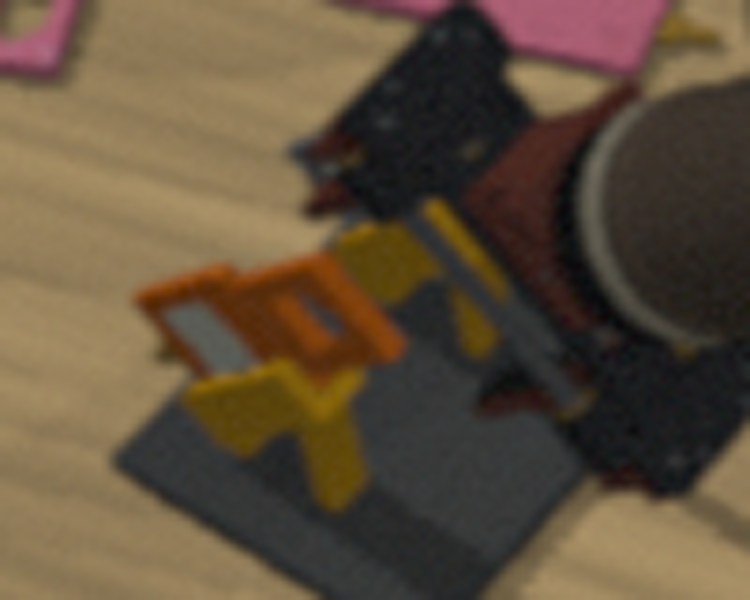

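View pics/t6.png

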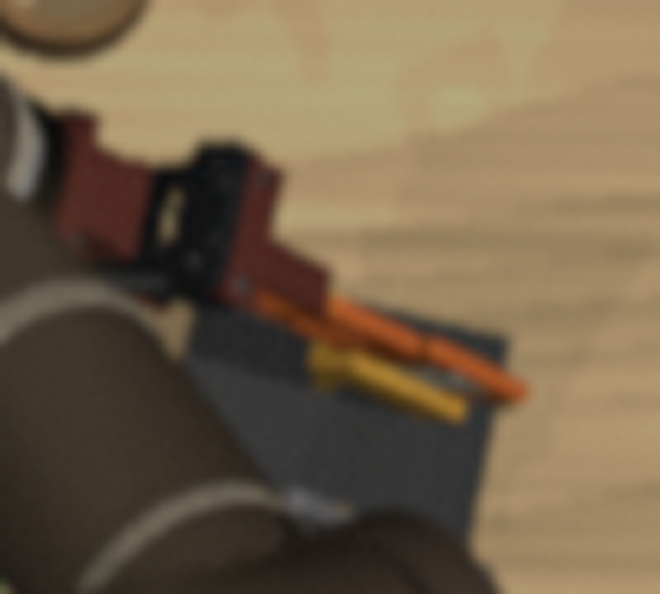

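View pics/c6.png

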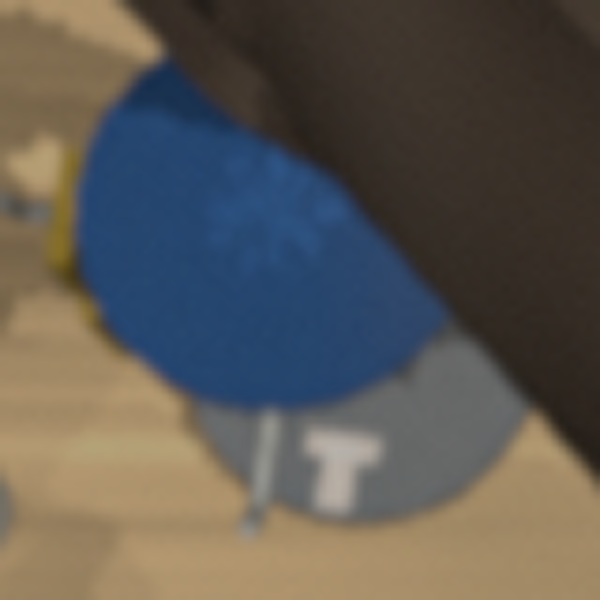

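Run:
```python
from h import *
st=sensors.observe();R0=R.from_quat(st["eef_rot"]).as_matrix();p=st["ee_pos"]
f=lambda x,y,z:p+R0@np.array([x,y,z])
px=np.cross(py,pz)
for n,(x0,y0,k) in {"top":(330,140,6.6),"scene":(200,150,7.5)}.items():
    im=cv2.imread("pics/t6.png" if n=="top" else "pics/s6.png")
    def dot(X,c):
        u=(proj(n,X)-[x0-.5,y0-.5])*k;cv2.circle(im,tuple(u.astype(int).tolist()),3,c,-1)
    for s in(-1,1):
        for x in(.044,.0575):
            for z in(-.01,.01):dot(f(s*x,0,z),(0,255,0))
    for y,z in[(-24,28),(24,28),(-32,-45),(-32,-132),(-24,-45)]:
        for x in(-5,5):dot(hole+(px*x+py*y+pz*z)/1000,(255,0,255))
    cv2.imwrite(f"pics/ov_{n}.png",im)
tip=plane("top",(248.1,210.0),.242);rod=plane("top",(251.3,194.7),.224)
print(tip,rod,np.degrees(np.arctan2(*(tip-rod)[1::-1])))
st=plane("top",(259.3,207.3),.0145);bar=plane("top",(260.7,198.9),.0145);print(st,bar)
# circle fit for axis
P=np.array([[.5184,.1319],[.5612,.1282],[.5932,.1700]])
A=np.c_[2*P,np.ones(3)];s=np.linalg.solve(A,(P**2).sum(1));print("axis fit",s[:2],np.sqrt(s[2]+s[0]**2+s[1]**2))
```

```text
[0.42242225 0.18742834 0.242     ] [0.47212471 0.18245901 0.224     ] 174.29044908791982
[0.4637273 0.1855357 0.0145   ] [0.49360305 0.18167327 0.0145    ]
axis fit [0.54366614 0.17477185] 0.04976317634104162
```

View pics/ov_top.png

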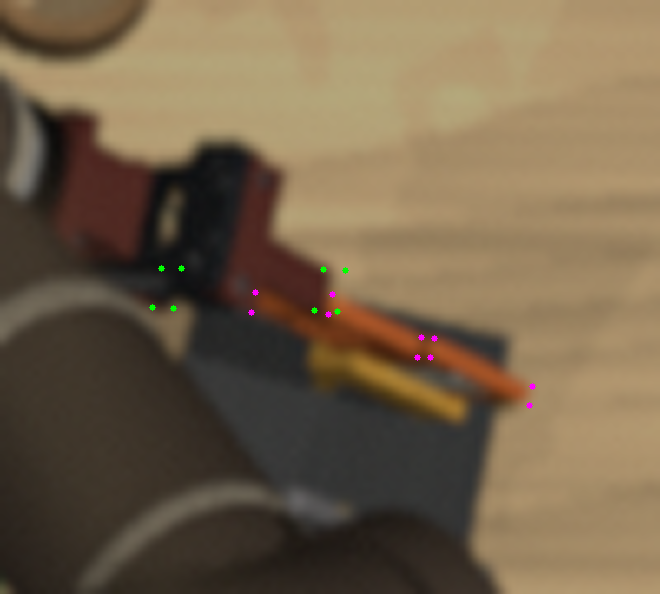

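View pics/ov_scene.png

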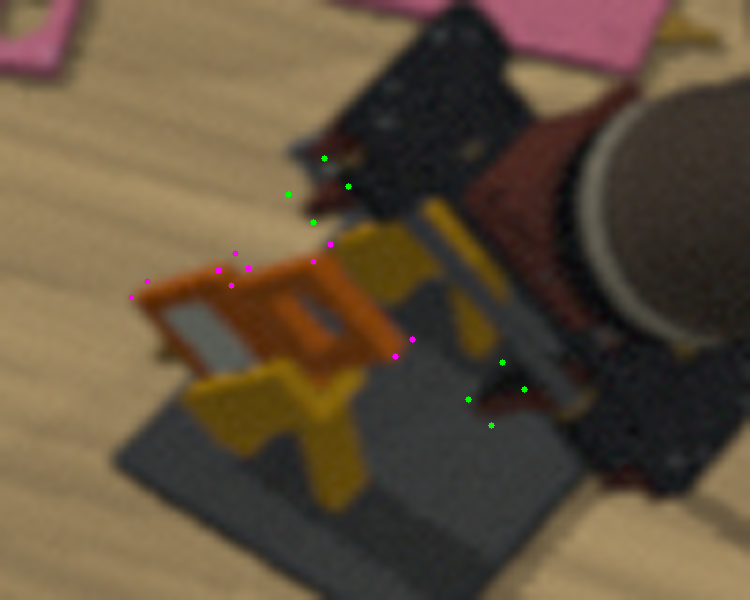

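Request:
arm_command([
  [[-0.3,0.6,-0.2,0,0,0],[-0.3,1.4,-0.3,0,0,0],[-0.3,2.2,-0.3,0,0,0],[-0.3,3,-0.3,0,0,0],[-0.3,3.8,-0.3,0,0,0],[-0.3,4.6,-0.3,0,0,0],[-0.3,5.2,-0.3,0,0,0],[-0.3,5.5,-0.3,0,0,0]],
])

```text
time_s: 11.5
ee_pos: [0.5138, -0.2153, 0.1476]
eef_rot: [0.676, 0.201, -0.623, -0.339]
wrist_force: [-0.5, -0.4, 0.6]
grip_width: 0.0881
```

Run:
```python
from h import *
go(hole+.003*pz,Rp)
a=viewer.snapshot("scene")
cv2.imwrite("pics/s7.png",cv2.resize(a[150:230,200:300],(750,600),interpolation=2))
```

```text
t 11.5 at [ 0.5138 -0.2153  0.1476] w 0.0881 F [-0.47 -0.43  0.64] joints [ 0.39  0.65 -0.73  1.86  1.06  1.5   0.53]
shift cm [-0.03 -0.04  0.08] turn [0.   0.05 0.02] mm 0.9695323393873835 deg 0.40055845663266565
```

View pics/s7.png

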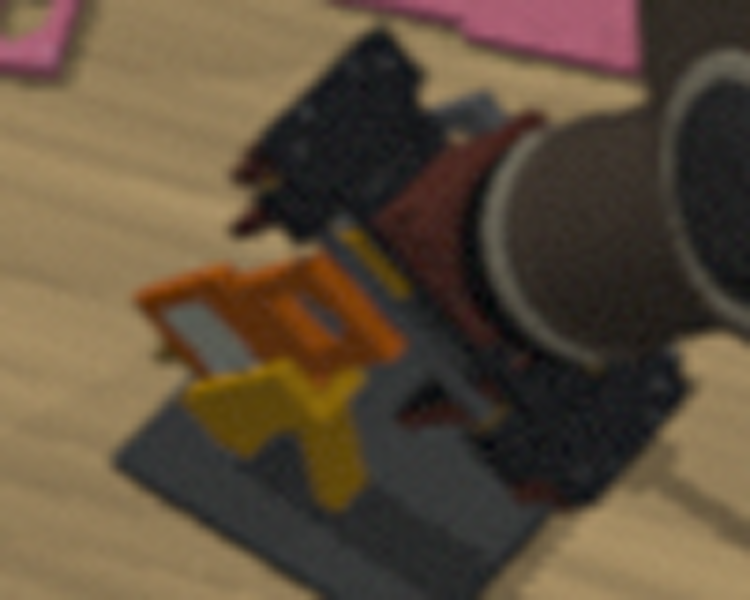

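Request:
arm_command([
  [[0,0,0,0,0,0],[0,0,0,0,0,0],[0,0,0,0,0,0],[0,0,0,0,0,0],[0,0,0,0,0,0],[0,0,0,0,0,0],[0,0,0,0,0,0],[0,0,0,0,0,0]],
], hand=1, newtons=25)

```text
time_s: 12.55
ee_pos: [0.5138, -0.2156, 0.1479]
eef_rot: [0.676, 0.201, -0.623, -0.338]
wrist_force: [-0.2, 0.5, 4.5]
grip_width: 0.0477
```

Run:
```python
from h import *
go(hole+.003*pz,Rp)
a=viewer.snapshot("scene")
cv2.imwrite("pics/s8.png",cv2.resize(a[150:230,200:300],(750,600),interpolation=2))
```

```text
t 12.55 at [ 0.5138 -0.2156  0.1479] w 0.0477 F [-0.16  0.53  4.54] joints [ 0.39  0.65 -0.73  1.86  1.06  1.5   0.53]
shift cm [ 0.02 -0.04  0.09] turn [0.   0.04 0.01] mm 1.037898660591001 deg 0.3651836247831986
```

View pics/s8.png

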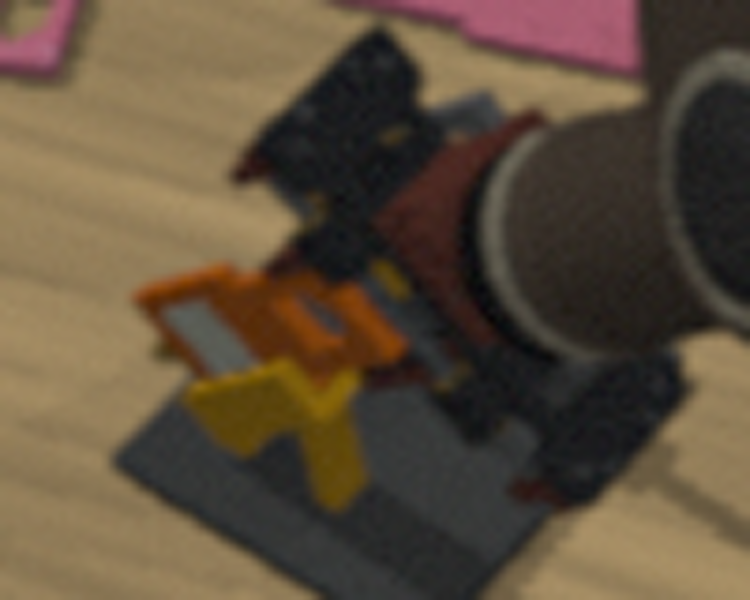

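Request:
arm_command([
  [[0,-0.5,0,0,0,0],[0,-2,0,0,0,0],[0,-4,0,0,0,0],[0,-6,0,0,0,0],[0,-8,0,0,0,0],[0,-10,0,0,0,0],[0,-11.5,0,0,0,0],[0,-12.5,0,0,0,0]],
])

```text
time_s: 13.6
ee_pos: [0.5328, -0.1283, 0.237]
eef_rot: [0.676, 0.202, -0.622, -0.338]
wrist_force: [0.3, -0.3, -1.6]
grip_width: 0.0478
```

Run:
```python
from h import *
go(hole+.13*pz,Rp)
go([.39,.10,.40],down(83.5))
a=viewer.snapshot("scene")
cv2.imwrite("pics/s9.png",cv2.resize(a[130:250,190:340],(750,600),interpolation=2))
```

```text
t 13.6 at [ 0.5328 -0.1283  0.237 ] w 0.0478 F [ 0.31 -0.35 -1.58] joints [ 0.28  0.58 -0.79  1.72  0.94  1.68  0.58]
shift cm [ 0.   -0.13  0.1 ] turn [0.01 0.05 0.01] mm 1.5964151092245273 deg 0.39353354520598777
t 13.6 at [ 0.5328 -0.1283  0.237 ] w 0.0478 F [ 0.31 -0.35 -1.58] joints [ 0.28  0.58 -0.79  1.72  0.94  1.68  0.58]
shift cm [  2.29 -25.17  18.76] turn [-0.29 -0.63 -5.6 ] mm 314.7705620546048 deg 45.18256410931793
```

View pics/s9.png

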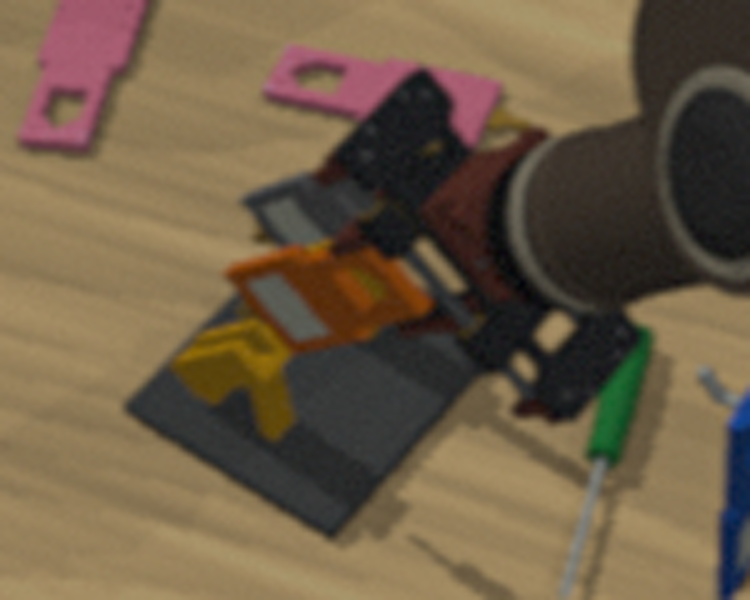

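```bash
cat >> h.py <<'E'
from scipy.spatial.transform import Slerp
def rows(pts,Rt,fr):
    st=sensors.observe();Rr=R.from_quat(st["eef_rot"]);R0=Rr.as_matrix();p=st["ee_pos"]
    W=(R.from_matrix(R0.T@Rt)).as_rotvec(degrees=True)/8
    print([ [float(v) for v in np.r_[R0.T@(np.asarray(q)-p)*100,W*f].round(1)] for q,f in zip(pts,fr)])
HD=np.array([np.cos(np.radians(174.2)),np.sin(np.radians(174.2)),0]);AXF=np.array([.543,.175,0])
Rh=down(84.2)
def hp(r,z):  # TCP for hole at radius r, height z
    return AXF+HD*r+[0,0,z+.003]
E
python3 - <<'E'
from h import *
rows([[.52,-.128,.27],[.50,-.12,.31],[.47,-.10,.35],[.45,-.06,.38],[.42,-.02,.40],[.40,.02,.40],[.39,.06,.40],[.385,.09,.40]],Rh,[0,.05,.2,.35,.5,.7,.85,1])
E
```

```text
[[-2.5, -2.1, 1.3, -0.0, -0.0, -0.0], [-5.1, -5.2, 3.4, -0.0, -0.0, -0.3], [-6.9, -8.9, 6.8, -0.1, -0.1, -1.1], [-6.5, -13.5, 9.6, -0.1, -0.3, -2.0], [-5.6, -17.3, 13.3, -0.2, -0.4, -2.8], [-3.1, -19.7, 16.1, -0.2, -0.5, -3.9], [-0.5, -22.3, 17.9, -0.3, -0.6, -4.8], [1.5, -24.3, 19.0, -0.3, -0.7, -5.6]]
```

Request:
arm_command([
  [[-2.5,-2.1,1.3,0,0,0],[-5.1,-5.2,3.4,0,0,-0.3],[-6.9,-8.9,6.8,-0.1,-0.1,-1.1],[-6.5,-13.5,9.6,-0.1,-0.3,-2],[-5.6,-17.3,13.3,-0.2,-0.4,-2.8],[-3.1,-19.7,16.1,-0.2,-0.5,-3.9],[-0.5,-22.3,17.9,-0.3,-0.6,-4.8],[1.5,-24.3,19,-0.3,-0.7,-5.6]],
])

```text
time_s: 14.65
ee_pos: [0.3844, 0.0907, 0.4003]
eef_rot: [-0.525, -0.474, 0.473, 0.526]
wrist_force: [-0.9, -0.6, -2.3]
grip_width: 0.0476
```

Run:
```python
from h import *
go(hp(.16,.235),Rh)
go(hp(.16,.36),Rh)
a=viewer.snapshot("scene");b=viewer.snapshot("top")
cv2.imwrite("pics/s10.png",cv2.resize(a[80:300,260:480],(600,600),interpolation=2))
cv2.imwrite("pics/t10.png",cv2.resize(b[120:240,210:330],(600,600),interpolation=2))
```

```text
t 14.65 at [0.3844 0.0907 0.4003] w 0.0476 F [-0.92 -0.56 -2.34] joints [ 0.71 -0.1  -0.94  1.76 -0.08  1.44  1.25]
shift cm [ 9.96 16.25  1.1 ] turn [-0.   -0.02  0.01] mm 190.88177053033814 deg 0.1968827228620129
t 14.65 at [0.3844 0.0907 0.4003] w 0.0476 F [-0.92 -0.56 -2.34] joints [ 0.71 -0.1  -0.94  1.76 -0.08  1.44  1.25]
shift cm [9.98 3.75 1.1 ] turn [-0.   -0.02  0.01] mm 107.19933912059466 deg 0.1968827228620129
```

View pics/s10.png

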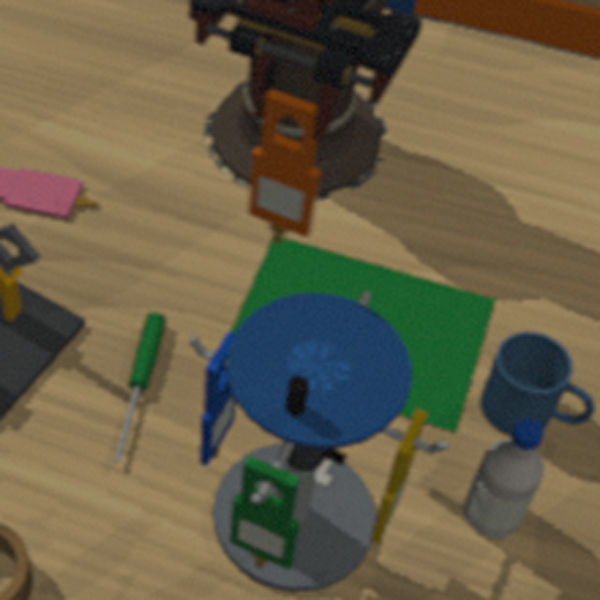

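View pics/t10.png

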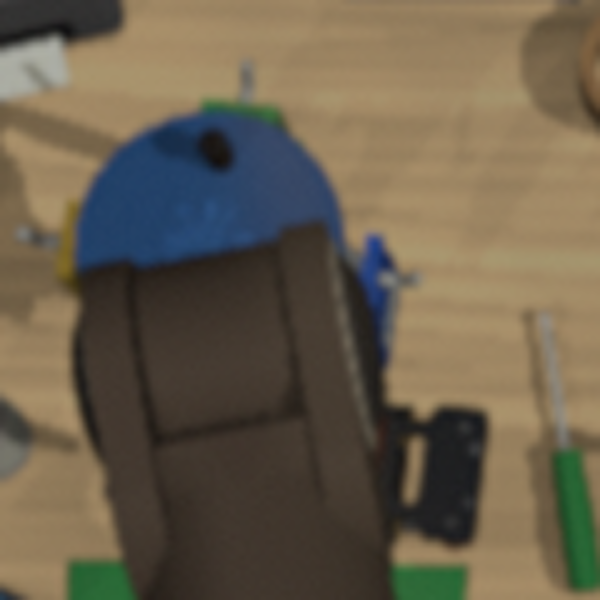

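Run:
```python
from h import *
st=sensors.observe();R0=R.from_quat(st["eef_rot"]).as_matrix();p=st["ee_pos"]
h=p+R0@[0,.003,0]
im=viewer.snapshot("scene");a=cv2.resize(im[90:180,330:400],None,fx=6.5,fy=6.5,interpolation=2)
for y,z in[(-24,28),(24,28),(0,18),(0,-22),(-32,-132),(32,-132),(-32,-45),(0,-160)]:
  for x in (5,):
    X=h+R0@(np.array([y,-z,0])/1000)+R0[:,2]*x/1000
    u=(proj("scene",X)-[329.5,89.5])*6.5;cv2.circle(a,tuple(u.astype(int).tolist()),3,(255,0,255),-1)
cv2.imwrite("pics/ov2.png",a)
```

```text
(no output)
```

View pics/ov2.png

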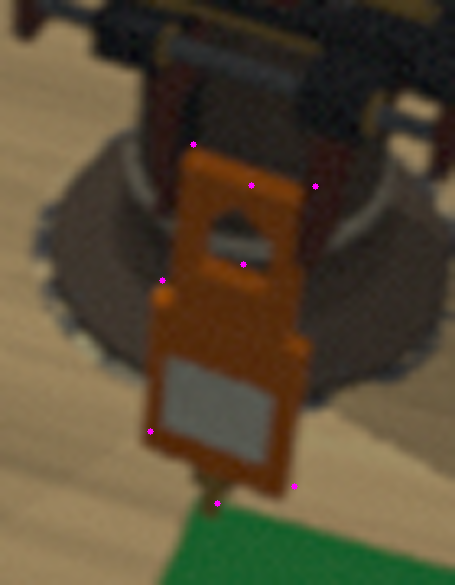

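Request:
arm_command([
  [[1.5,0.5,0.2,0,0,0],[4,1,0.4,0,0,0],[6.5,2,0.7,0,0,0],[9,3.5,1,0,0,0],[10,6,1.1,0,0,0],[10,9,1.1,0,0,0],[10,12,1.1,0,0,0],[10,14.5,1.1,0,0,0]],
])

```text
time_s: 15.8
ee_pos: [0.3844, 0.1875, 0.253]
eef_rot: [0.526, 0.471, -0.475, -0.525]
wrist_force: [0.1, 0.6, -1.5]
grip_width: 0.0475
```

Run:
```python
from h import *
go(hp(.16,.235),Rh)
go(hp(.10,.235),Rh)
a=viewer.snapshot("scene");b=viewer.snapshot("top")
cv2.imwrite("pics/s11.png",cv2.resize(a[130:280,320:440],(480,600),interpolation=2))
cv2.imwrite("pics/t11.png",cv2.resize(b[120:240,210:330],(600,600),interpolation=2))
```

```text
t 15.8 at [0.3844 0.1875 0.253 ] w 0.0475 F [ 0.1   0.58 -1.45] joints [ 0.48  0.18 -1.14  1.95  0.18  1.13  0.73]
shift cm [0.36 1.5  0.09] turn [-0.01 -0.03 -0.04] mm 15.4223256156669 deg 0.42131501437746166
t 15.8 at [0.3844 0.1875 0.253 ] w 0.0475 F [ 0.1   0.58 -1.45] joints [ 0.48  0.18 -1.14  1.95  0.18  1.13  0.73]
shift cm [ 0.39  1.48 -5.91] turn [-0.01 -0.03 -0.04] mm 61.01675040570036 deg 0.42131501437746166
```

View pics/s11.png

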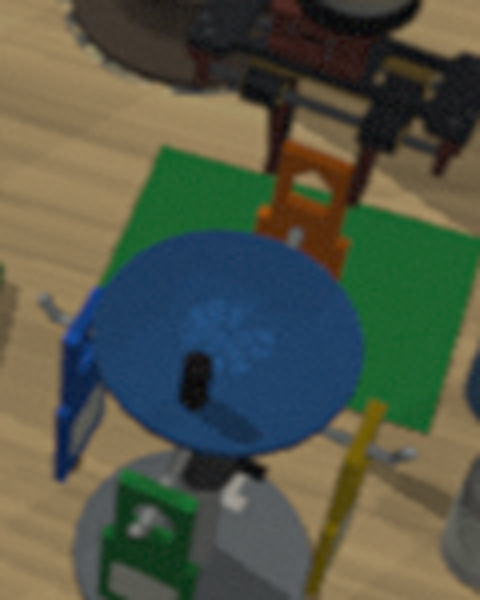

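View pics/t11.png

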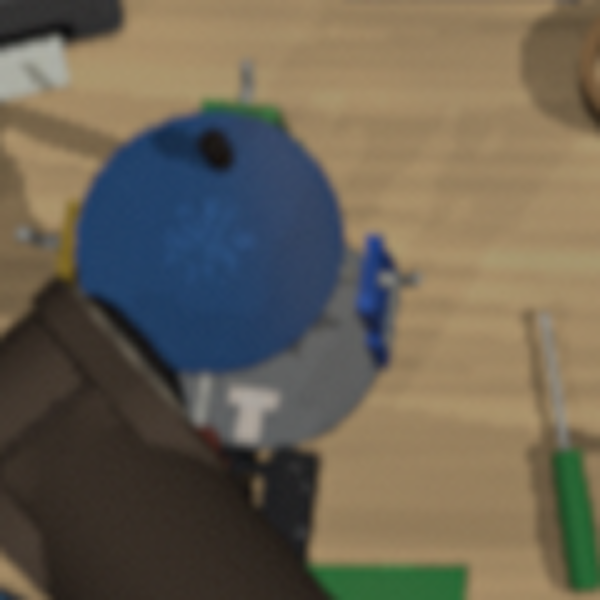

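Run:
```python
from h import *
print(tri((393.75,188.0),(248.1,210.0)))
st=sensors.observe();R0=R.from_quat(st["eef_rot"]).as_matrix();p=st["ee_pos"]
h=p+R0@[0,.003,0]
im=viewer.snapshot("scene");k=8;a=cv2.resize(im[150:215,360:425],None,fx=k,fy=k,interpolation=2)
def dot(X,c):
    u=(proj("scene",X)-[359.5,149.5])*k;cv2.circle(a,tuple(u.astype(int).tolist()),3,c,-1)
for y,z in[(-24,28),(24,28),(0,18),(0,-22),(-14,-22),(14,-22),(-14,4),(14,4)]:
    dot(h+R0@(np.array([y,-z,0])/1000)+R0[:,2]*-.005,(255,0,255))
for r,z in((.125,.224+.018),(.112,.224)): dot(AXF+HD*r+[0,0,z],(255,255,0))
cv2.imwrite("pics/ov3.png",a)
```

```text
(array([0.42230388, 0.18755913, 0.2424712 ]), np.float64(0.0004253204596380066))
```

View pics/ov3.png

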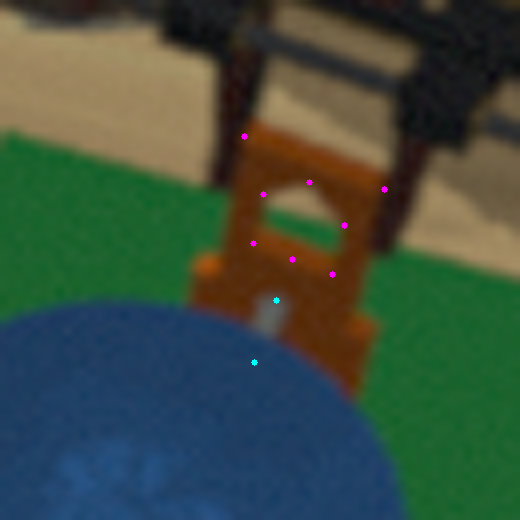

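Request:
arm_command([
  [[0.4,0.7,0.1,0,0,0],[0.4,1.5,0.1,0,0,0],[0.4,1.5,0,0,0,0],[0.4,1.5,-1,0,0,0],[0.4,1.5,-2.2,0,0,0],[0.4,1.5,-3.6,0,0,0],[0.4,1.5,-5,0,0,0],[0.4,1.5,-5.9,0,0,0]],
])

```text
time_s: 16.95
ee_pos: [0.4439, 0.1855, 0.2383]
eef_rot: [-0.526, -0.471, 0.475, 0.526]
wrist_force: [0.2, -0.1, -1.3]
grip_width: 0.048
```

Run:
```python
from h import *
go(hp(.10,.235),Rh)
a=viewer.snapshot("scene");b=viewer.snapshot("top")
cv2.imwrite("pics/s12.png",cv2.resize(a[130:280,320:440],(480,600),interpolation=2))
cv2.imwrite("pics/t12.png",cv2.resize(b[150:240,210:300],(600,600),interpolation=2))
```

```text
t 16.95 at [0.4439 0.1855 0.2383] w 0.048 F [ 0.15 -0.1  -1.25] joints [ 0.39  0.32 -1.07  1.86  0.31  1.15  0.68]
shift cm [-0.04  0.03  0.04] turn [-0.03 -0.03 -0.03] mm 0.625455799910839 deg 0.4377537128820446
```

View pics/s12.png

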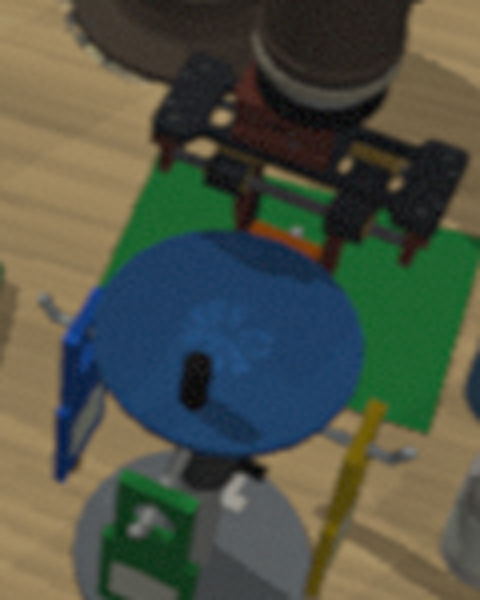

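View pics/t12.png

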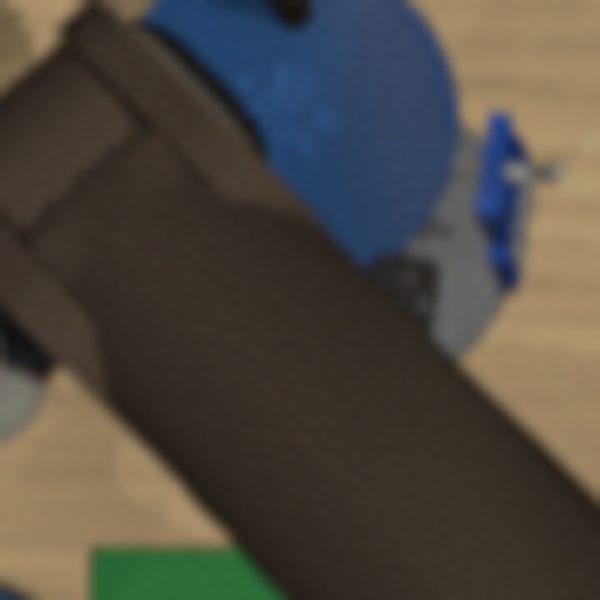

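The hook tip at crop (295,232) shows on the robot side of the paddle, and there is no contact force, so it is through the hole. Lowering now.

Request:
arm_command([
  [[0,0.3,0,0,0,0],[0,0.6,0,0,0,0],[0,0.9,0,0,0,0],[0,1.2,0,0,0,0],[0,1.5,0,0,0,0],[0,1.7,0,0,0,0],[0,1.9,0,0,0,0],[0,1.9,0,0,0,0]],
])

```text
time_s: 18.05
ee_pos: [0.4439, 0.1863, 0.2203]
eef_rot: [-0.525, -0.471, 0.475, 0.526]
wrist_force: [-2.9, -0.1, 9.1]
grip_width: 0.0476
```

Request:
arm_command([
  [[0,0.1,0,0,0,0],[0,0.1,0,0,0,0],[0,0.2,0,0,0,0],[0,0.2,0,0,0,0],[0,0.3,0,0,0,0],[0,0.3,0,0,0,0],[0,0.3,0,0,0,0],[0,0.3,0,0,0,0]],
])

```text
time_s: 19.05
ee_pos: [0.4444, 0.1884, 0.22]
eef_rot: [0.526, 0.473, -0.474, -0.525]
wrist_force: [-7.4, 0.0, 22.7]
grip_width: 0.0477
```

Run:
```python
from h import *
go(hp(.10,.2122),Rh);print(sensors.observe()["wrist_torque"])
a=viewer.snapshot("scene");k=8
st=sensors.observe();R0=R.from_quat(st["eef_rot"]).as_matrix();p=st["ee_pos"]
a=cv2.resize(a[165:240,350:425],None,fx=k,fy=k,interpolation=2)
cv2.imwrite("pics/s13.png",a)
```

```text
t 19.05 at [0.4444 0.1884 0.22  ] w 0.0477 F [-7.43  0.04 22.71] joints [ 0.37  0.34 -1.06  1.88  0.33  1.11  0.65]
shift cm [-0.34  0.48  0.05] turn [-0.01 -0.02 -0.01] mm 5.858407433862407 deg 0.20022568108357233
[-0.02643301  1.35883306 -0.02678954]
```

View pics/s13.png

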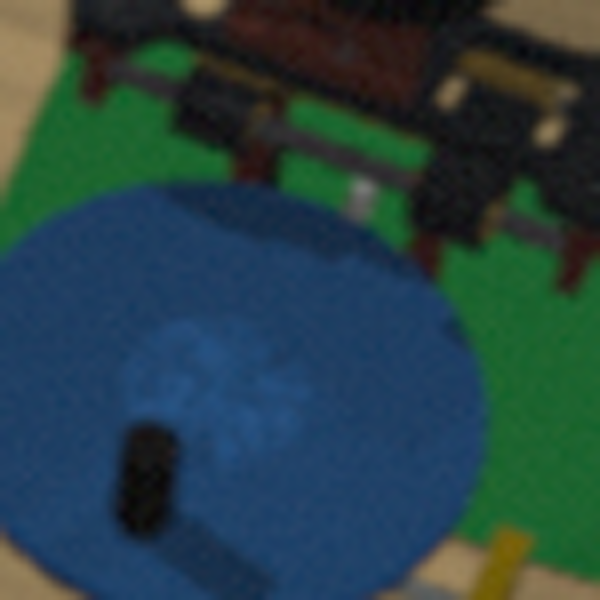

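Request:
arm_command([
  [[0,-0.1,0,0,0,0],[0,-0.1,0,0,0,0],[0,-0.1,0,0,0,0],[0,-0.1,0,0,0,0],[0,-0.1,0,0,0,0],[0,-0.1,0,0,0,0],[0,-0.1,0,0,0,0],[0,-0.1,0,0,0,0]],
])

```text
time_s: 20.1
ee_pos: [0.4443, 0.1883, 0.2209]
eef_rot: [0.526, 0.473, -0.474, -0.525]
wrist_force: [-0.0, 0.1, -2.2]
grip_width: 0.0477
```

Request:
arm_command([
  [[0,0,0,0,0,0],[0,0,0,0,0,0],[0,0,0,0,0,0],[0,0,0,0,0,0],[0,0,0,0,0,0],[0,0,0,0,0,0],[0,0,0,0,0,0],[0,0,0,0,0,0]],
], hand=-0.2)

```text
time_s: 21.1
ee_pos: [0.4443, 0.1883, 0.2209]
eef_rot: [0.526, 0.473, -0.474, -0.525]
wrist_force: [0.5, 0.3, 0.4]
grip_width: 0.0527
```

Run:
```python
from h import *
go(hp(.10,.2122),Rh)
a=viewer.snapshot("scene");k=8
a=cv2.resize(a[165:240,350:425],None,fx=k,fy=k,interpolation=2)
cv2.imwrite("pics/s14.png",a)
```

```text
t 21.1 at [0.4443 0.1883 0.2209] w 0.0527 F [0.47 0.3  0.44] joints [ 0.37  0.34 -1.06  1.88  0.33  1.11  0.65]
shift cm [-0.33  0.57  0.05] turn [-0.01 -0.02 -0.01] mm 6.599082803254217 deg 0.20767459473816863
```

View pics/s14.png

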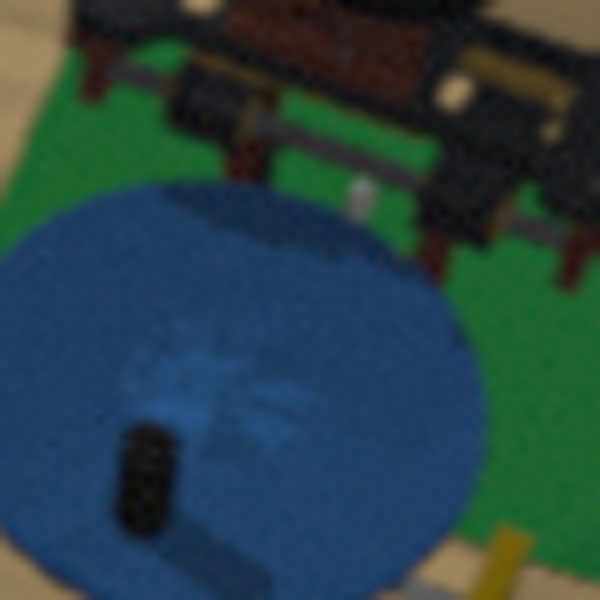

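The weight has come off the fingers. Now I'll open fully and lift straight up.

Request:
arm_command([
  [[0,0,0,0,0,0],[0,0,0,0,0,0],[0,0,0,0,0,0],[0,-0.5,0,0,0,0],[0,-1.5,0,0,0,0],[0,-3,0,0,0,0],[0,-5,0,0,0,0],[0,-7.5,0,0,0,0]],
], hand=-1)

```text
time_s: 22.15
ee_pos: [0.4443, 0.1885, 0.2974]
eef_rot: [0.526, 0.473, -0.474, -0.525]
wrist_force: [0.7, -0.2, 0.2]
grip_width: 0.0877
```

Request:
arm_command([
  [[0,-3,0,0,0,0],[0,-6,0,0,0,0],[0,-9,2,0,0,0],[-2,-11,5,0,0,0],[-6,-12,8,0,0,0],[-10,-12,10,0,0,0],[-15,-12,10,0,0,0],[-20,-12,10,0,0,0]],
])

```text
time_s: 23.15
ee_pos: [0.3236, -0.0008, 0.4192]
eef_rot: [0.527, 0.473, -0.474, -0.524]
wrist_force: [0.8, 0.5, -0.3]
grip_width: 0.0879
```

Run:
```python
from h import *
go(hp(.10,.2122),Rh)
a=viewer.snapshot("scene");b=viewer.snapshot("top")
cv2.imwrite("pics/t15f.png",b);cv2.imwrite("pics/s15f.png",a)
cv2.imwrite("pics/s15.png",cv2.resize(a[140:290,310:450],(560,600),interpolation=2))
cv2.imwrite("pics/t15.png",cv2.resize(b[130:230,210:310],(600,600),interpolation=2))
```

```text
t 23.15 at [ 0.3236 -0.0008  0.4192] w 0.0879 F [ 0.85  0.51 -0.25] joints [ 0.75 -0.27 -0.65  1.84 -0.16  1.52  1.59]
shift cm [19.79 20.35 -9.96] turn [ 0.02 -0.02 -0.02] mm 300.89148748946707 deg 0.26190566056167364
```

View pics/s15.png

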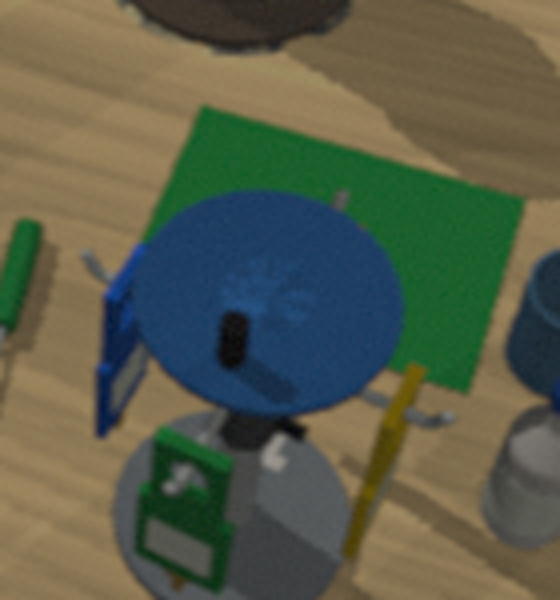

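View pics/t15.png

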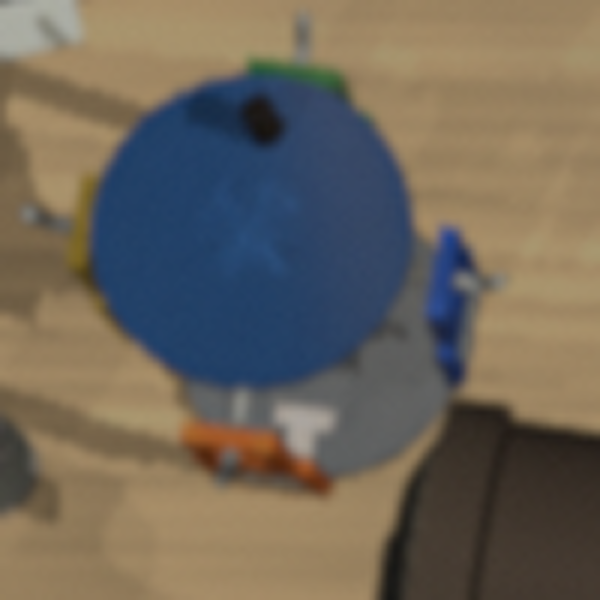

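Request:
arm_command([
  [[-1,0,-1,0,0,0],[-3,0,-2,0,0,0],[-6,0,-3,0,0,0],[-9,0,-4,0,0,0],[-11,0,-4,0,0,0],[-12,0,-4,0,0,0],[-12,0,-4,0,0,0],[-12,0,-4,0,0,0]],
])

```text
time_s: 24.25
ee_pos: [0.3503, -0.1265, 0.4188]
eef_rot: [0.527, 0.471, -0.473, -0.526]
wrist_force: [0.1, -0.2, 0.1]
grip_width: 0.0879
```

Run:
```python
from h import *
go(hp(.10,.2122),Rh)
b=viewer.snapshot("top")
b0=cv2.imread("pics/t15f.png")
for n,i in(("prev",b0),("now",b)):
    m=cv2.inRange(hsv(i),(4,150,80),(15,255,255))[190:220,230:275]
    ys,xs=np.where(m>0);print(n,len(xs),xs.mean()+230,ys.mean()+190)
k=10;b=cv2.resize(b[180:230,225:285],None,fx=k,fy=k,interpolation=2)
b_=b.copy()
ax=np.array([-HD[1],HD[0],0])
c=AXF+HD*.10+[0,0,.213]
for y,z in[(-24,28),(24,28),(-32,-132),(32,-132),(-32,-45),(32,-45)]:
    u=(proj("top",c+ax*y/1000+[0,0,z/1000])-[224.5,179.5])*k;cv2.circle(b,tuple(u.astype(int).tolist()),4,(255,0,255),-1)
cv2.imwrite("pics/t16.png",b)
```

```text
t 24.25 at [ 0.3503 -0.1265  0.4188] w 0.0879 F [ 0.06 -0.17  0.12] joints [ 0.83 -0.14 -0.52  1.77 -0.07  1.49  1.78]
shift cm [32.04 20.29 -5.88] turn [ 0.   -0.05 -0.02] mm 383.7662991327669 deg 0.4557682271879317
prev 107 251.46728971962617 205.18691588785046
now 79 249.73417721518987 204.49367088607596
```

View pics/t16.png

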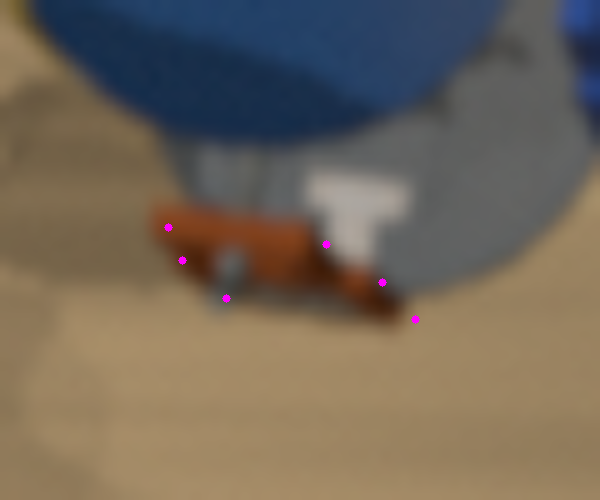

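Request:
arm_command([
  [[0,0,0,0,0,0],[0,0,0,0,0,0],[0,0,0,0,0,0],[0,0,0,0,0,0],[0,0,0,0,0,0],[0,0,0,0,0,0],[0,0,0,0,0,0],[0,0,0,0,0,0]],
])

```text
time_s: 25.3
ee_pos: [0.3502, -0.1265, 0.4188]
eef_rot: [0.527, 0.471, -0.473, -0.526]
wrist_force: [0.0, 0.9, 0.2]
grip_width: 0.0882
```

Request:
arm_command([
  [[0,0,0,0,0,0],[0,0,0,0,0,0],[0,0,0,0,0,0],[0,0,0,0,0,0],[0,0,0,0,0,0],[0,0,0,0,0,0],[0,0,0,0,0,0],[0,0,0,0,0,0]],
])

```text
time_s: 26.3
ee_pos: [0.3502, -0.1265, 0.4188]
eef_rot: [0.527, 0.471, -0.473, -0.526]
wrist_force: [-0.2, -0.6, -0.4]
grip_width: 0.088
```

Run:
```python
from h import *
fr=[viewer.snapshot("top") for _ in range(8)]
for b in fr:
    m=cv2.inRange(hsv(b),(4,130,50),(15,255,255))[195:220,232:275]
    ys,xs=np.where(m>0);print(len(xs),(xs.mean()+232).round(2),(ys.mean()+195).round(2),xs.min()+232,xs.max()+232)
d=cv2.absdiff(fr[0],fr[-1])[190:220,230:275];print("max diff",d.max(),d.mean())
b=fr[-1];k=10;b=cv2.resize(b[180:230,225:285],None,fx=k,fy=k,interpolation=2)
ax=np.array([-HD[1],HD[0],0])
c=AXF+HD*.095+[0,0,.215]
for y,z in[(-24,28),(24,28),(-32,-132),(32,-132),(-32,-45),(32,-45)]:
    u=(proj("top",c+ax*y/1000+[0,0,z/1000])-[224.5,179.5])*k;cv2.circle(b,tuple(u.astype(int).tolist()),4,(255,0,255),-1)
cv2.imwrite("pics/t17.png",b)
cv2.imwrite("pics/s17.png",viewer.snapshot("scene"))
```

```text
120 250.71 205.03 240 264
121 250.81 205.07 240 264
120 250.71 205.03 240 264
121 250.71 205.06 240 264
120 250.9 205.11 240 264
121 250.87 205.07 240 264
120 250.71 205.03 240 264
121 250.87 205.07 240 264
max diff 5 0.5985185185185186
```

View pics/t17.png

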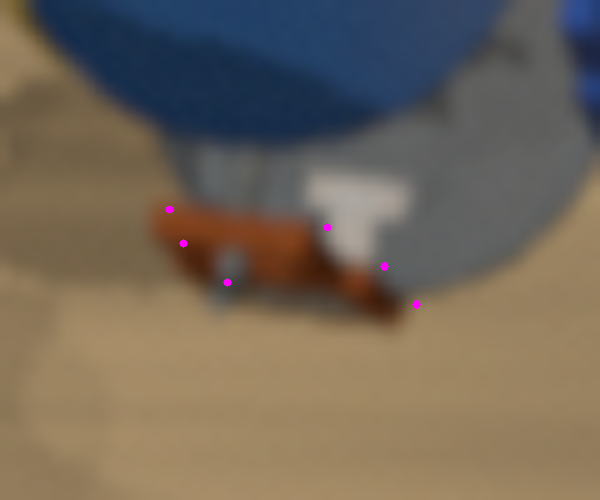

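View pics/s17.png

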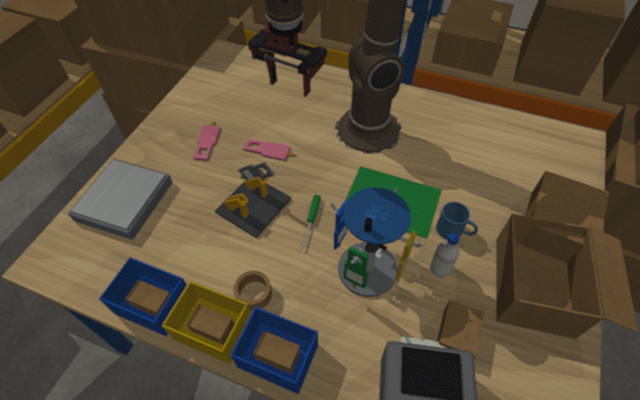

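```bash
python3 -c "
from cell import bot
print(bot.hand_in())"
```

```text
the job is handed in; nothing more can be done
None
```

I turned the carousel by its knob through about 111° so the empty hook points to the front. Then I took the orange paddle by its hole end across the 48 mm width, drew it out of its slot, hung it on that hook, let go and moved the arm clear. I handed in at about 27 s; no verdict was reported.

**Last checks:**
- **Hook:** it stood at about 174° in the world frame. The arrow measured about 172.5°, so the hook is roughly 0.03 rad off, from a picture taken before hanging. I did not re-measure the angle after the paddle was hung.
- **Paddle:** it hangs about 95–100 mm in front of the axis. Its tilt is about 0.03 rad by projected corners, and it did not move over eight pictures.
- **Surroundings:** the grey paddle and the other loose things look unmoved, by eye. The gripper was open and far from everything.

**One disagreement:** when I lowered the paddle it met the hook about 5 mm higher than I predicted. This is probably an error in my estimate of the rod height or of where I gripped it. The hole centre is then about 0.21–0.22 m above the table, within the allowed range.

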